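# Load the drying rack and open the oil bottle

### The arm

A 7-joint arm with a two-finger parallel gripper is mounted at the origin on the work surface; the furniture and walls round the work are solid. World frame = base frame: x ahead of the robot, y to its left, z up, the work surface at z = 0. Lengths are in m, angles in rad, forces in N, time in s.
With the tool pointing down it reaches from about 0.4 to 0.75 m from the base axis. Payload 19.5 kg.
Tool frame: the origin (TCP) lies on the centre line of the jaws, within the pads' length; the fingertips stand 25 mm ahead of it and the grasp point (between the pads) lies 6 mm ahead of it; y points along the fingers, z is the direction in which the jaws open and shut, and the axes are right-handed (so a half turn about y gives the same grasp; the last joint's range is limited). The gripper opens to 85 mm and grips with 20 to 120 N. Pads are 22 mm wide; open, the fingers measure 114 mm over their backs; the gripper's body (76 mm by 85 mm) begins 54 mm behind the grasp point. The pads swing forward as they close: fully open they stand 13 mm farther back than shut.
Start: joints at [-1.155, 0.707, -0.028, 1.485, 0.022, 0.951, -0.075], TCP at [0.254, 0.516, 0.233] pointing down, gripper open.
Joint ranges: [-2.71, 2.71], [-0.32, 2.16], [-1.57, 1.52], [0, 2.45], [-1.46, 4.6], [0, 2.02], [-2.83, 2.83]. Speed limits (rad/s): [1.89, 1.89, 2.57, 2.57, 3.01, 3.01, 3.01].

### API

Orientations are given as a unit quaternion [w, x, y, z].
In Python, from plant import r, camera gives the robot as it stands.
- The arm moves only by the shell command python3 -m crank 'ROWS' [FORCE]. ROWS is JSON, a list of rows, each an object with "dp": the shift along the world's x, y, z in m, a list of three; "spin": the turn about the world's z in degrees; "fingers": the gripper command: -1 is shut, 1 is fully open, values between are in proportion. A call has 1 to 20 rows; each row shifts and turns the pose as measured when the row begins; what a row does not reach is not made up. A row lasts 1/8 s, in which the tool goes at most 62.5 mm and 10.7 degrees, less where a joint would pass 70% of its speed; a pose out of reach is approached as far as the arm can. A call is refused whole if a number of a shift passes 0.0625 or a number of a turn 10.7, either way. A call with a gripper value outside its range is refused whole. The fingers move at their own pace and stop on an object; FORCE is the grip in N (left out, the last holds). Time passes only in rows, so rows that do not move let the fingers close. It gives the time, the measured TCP pose, the force and the opening at its end, in the units of the state.
- r.read_state(): the state, without advancing time (a new reading comes with each control period).
- camera(name): name is "scene" or "top" or "wrist"; returns a dict with "img" (480x640x3 uint8, red, green, blue), "z_map" (480x640 float32, m along the optical axis (not along the pixel's ray), 0 where there is no reading), "fx", "fy", "cx", "cy" (pixels), "k1" (the pictures are not rectified: a ray, as slopes to the right and down, at radius r is drawn at 1 + k1 r^2 times it, then the intrinsics apply), "extrinsics" (4x4, takes a point from world to camera coordinates). Camera axes: x right, y down, z forward; pixel columns grow to the right and rows downward; lengths in m; the calibration is good to about 2 mm. A picture is of the moment at which its call begins.
- r.hand_in(): hands the job in, once; it reports no verdict.
The state is a dict: "t": time; "q": joint angles; "qvel": joint speeds; "joint_torque": joint torques, N m; "eef_pos": TCP position; "tcp_rot": TCP orientation; "wrist_force": force on the tool from outside, world axes, zero at the start; "ft_torque": the same for the moment, N m; "opening": opening from 0.0 (shut) to 1.0 (fully open).
Only numpy, scipy, OpenCV 4.12 (cv2) and the standard library are available. Lean on these libraries where they do the work, as an engineer would, in place of code of your own. Each camera call takes 0.05 s, during which the arm holds its last target. There are 200 camera calls.

### The job

Get the bow handles ready for oiling: clear the offcuts that lie on the drying rack and on the oil bottle into the plywood scrap tray so that they lie inside it, and lay every bow handle in the rack with its two round ends down in a facing pair of notches, one handle to a pair. Only when that is done, open the oil bottle: press its child-resistant cap down and, keeping it down, turn it anticlockwise past the catch, then lift it off and set it down on the open bench away from the bottle. Do not disturb the glue bottle or the paint brush, and leave everything at rest.

Things in the scene. Friction and masses are not known exactly. Their poses are not given: they have to be found in the camera images.
- rack: Fixed wooden rack, 140 (x) by 225 (y) by 74 mm high, base board 10 mm. Origin under its centre, z up. Two 10 mm rails run along y at x = -55 and +55 mm, each with V notches 29 mm wide, 22 mm deep, open upward, at y = -75, 0, +75 mm; facing notches make a pair. A seated handle has its x along the rack's x, either way round; let go, its bow swings down between the rails.
- place_1 (a point): The point midway between the notches of one pair (rack y = -75 mm), at the height where the line through a handle's ends lies when seated (63 mm above the bench): a seated handle's origin is here, give or take 8 mm along x.
- place_2 (a point): The point midway between the notches of one pair (rack y = 0 mm), at the height where the line through a handle's ends lies when seated (63 mm above the bench): a seated handle's origin is here, give or take 8 mm along x.
- place_3 (a point): The point midway between the notches of one pair (rack y = 75 mm), at the height where the line through a handle's ends lies when seated (63 mm above the bench): a seated handle's origin is here, give or take 8 mm along x.
- handle_1: Bow-shaped pull of bent pale beech, 50 g; two or three alike. Origin midway between its ends, 7 mm above the bench as it lies flat; x along the line of the ends, y to the bow. Ends: round tenons 12 mm thick, from x = 42 to 71 mm either side. Between, a 14 mm square bar is bent to the side; its straight middle, 44 mm long along x at y = 32 mm, is a good grip from above, closing along y.
- handle_2: Bow-shaped pull of bent pale beech, 50 g; two or three alike. Origin midway between its ends, 7 mm above the bench as it lies flat; x along the line of the ends, y to the bow. Ends: round tenons 12 mm thick, from x = 42 to 71 mm either side. Between, a 14 mm square bar is bent to the side; its straight middle, 44 mm long along x at y = 32 mm, is a good grip from above, closing along y.
- handle_3: Bow-shaped pull of bent pale beech, 50 g; two or three alike. Origin midway between its ends, 7 mm above the bench as it lies flat; x along the line of the ends, y to the bow. Ends: round tenons 12 mm thick, from x = 42 to 71 mm either side. Between, a 14 mm square bar is bent to the side; its straight middle, 44 mm long along x at y = 32 mm, is a good grip from above, closing along y.
- offcut_1: Timber offcut lying across both rails of the rack over the notches, on their tops (74 mm above the bench). Origin at the centre of its underside, long axis along y. Size x 45, y 140, z 19 mm. Two or three offcuts are there in all.
- offcut_3: Timber offcut lying across both rails of the rack over the notches, on their tops (74 mm above the bench). Origin at the centre of its underside, long axis along y. Size x 34, y 190, z 18 mm. Two or three offcuts are there in all.
- offcut_5: Timber offcut lying on top of the bottle's cap (124 mm above the bench). Origin at the centre of its underside, long axis along y. Size x 50, y 120, z 26 mm. Two or three offcuts are there in all.
- tray: Fixed open plywood scrap tray, outside 230 (x) by 165 (y) by 38 mm high, walls and floor 7 mm thick. Origin at the centre of its underside, z up.
- bottle: Amber oil bottle held fast in a wooden block 94 by 94 by 30 mm. Origin under the block's centre, z up. 74 mm in diameter up to z = 66 mm, then a shoulder narrowing to the neck. Two lugs in the cap sit under the neck's flange; a catch stops them from turning until the cap is pressed. The bench between bottle and robot is free once the handles there are gone.
- cap: Black twelve-sided ribbed cap, loose, 40 g, hollow, 56 mm across flats (flats at 0, 30, 60.. deg from its x), 30 mm high. Origin: centre of its lower rim, z up. Locked: rim at 94 mm, top at 124 mm, x along the bottle's x. Pressed down 5 mm or more (7 is the bottom) it turns anticlockwise seen from above; after 50 deg (aim for 70; stop at 130) it is free and lifts straight off.
- press (a joint): Spring plunger under the cap in the bottle's neck (m): 0 with the cap on and locked, +0.007 with it pressed right down, -0.003 with nothing on it or the cap free. About 6 N starts the cap moving, 12 N holds it at the bottom.
- glue_bottle: Yellow glue bottle with an orange nozzle, 62 mm in diameter, 212 mm tall, standing loose in front of the rack, robot side; origin at the centre of its underside. To be left alone.
- paint_brush: Flat paint brush, 42 by 205 by 14 mm, lying behind the rack, long axis y; origin at the centre of its underside. To be left alone.

How it is judged:
On the way, in this order (a step that is already met when the one before it is completed fails the run):
1. the offcuts lie in the tray and every handle lies in a pair of notches (x of offcut_1 in the frame of tray between -0.06 and 0.06 m and y of offcut_1 in the frame of tray between -0.075 and 0.075 m and z of each of offcut_1, offcut_3, offcut_5 in the frame of tray below 0.06 m and angle between the z axis of each of offcut_1, offcut_3, offcut_5 and the z axis of tray, either way round below 0.8 rad and x of offcut_3 in the frame of tray between -0.06 and 0.06 m and y of offcut_3 in the frame of tray between -0.075 and 0.075 m and x of offcut_5 in the frame of tray between -0.06 and 0.06 m and y of offcut_5 in the frame of tray between -0.075 and 0.075 m and ((distance between handle_1 and place_1 below 0.013 m and angle between the x axis of handle_1 and the x axis of rack, either way round below 0.15 rad) or (distance between handle_1 and place_2 below 0.013 m and angle between the x axis of handle_1 and the x axis of rack, either way round below 0.15 rad) or (distance between handle_1 and place_3 below 0.013 m and angle between the x axis of handle_1 and the x axis of rack, either way round below 0.15 rad)) and ((distance between handle_2 and place_1 below 0.013 m and angle between the x axis of handle_2 and the x axis of rack, either way round below 0.15 rad) or (distance between handle_2 and place_2 below 0.013 m and angle between the x axis of handle_2 and the x axis of rack, either way round below 0.15 rad) or (distance between handle_2 and place_3 below 0.013 m and angle between the x axis of handle_2 and the x axis of rack, either way round below 0.15 rad)) and ((distance between handle_3 and place_1 below 0.013 m and angle between the x axis of handle_3 and the x axis of rack, either way round below 0.15 rad) or (distance between handle_3 and place_2 below 0.013 m and angle between the x axis of handle_3 and the x axis of rack, either way round below 0.15 rad) or (distance between handle_3 and place_3 below 0.013 m and angle between the x axis of handle_3 and the x axis of rack, either way round below 0.15 rad))), for 0.2 s.
2. the cap is turned past the catch while it is held down (value of joint press above 0.0035 m and angle between the x axis of cap and the x axis of bottle, either way round above 0.5 rad).
At the end, for the whole second after the job is handed in: Offcuts in the tray (centre within 60 mm along x, 75 mm along y of its centre, tilt under 45 deg); each handle's origin within 13 mm of the middle of a notch pair, its x axis within 8 deg of the rack's; cap on the bench, over 75 mm from the bottle's axis; all at rest (all of step 1 and linear speed of each of offcut_1, offcut_3, offcut_5, handle_1, handle_2, handle_3, cap below 0.03 m/s and height (world z) of cap between -0.02 and 0.045 m and horizontal distance between cap and bottle above 0.075 m); the robot touches nothing.
It fails at once if the glue bottle is moved more than 40 mm (distance of glue_bottle from where it was at the start of the episode above 0.04 m).
It fails at once if the paint brush is moved more than 40 mm (distance of paint_brush from where it was at the start of the episode above 0.04 m).
Of handle_1, handle_2, handle_3 only 2 to 3 are there at a start; the rules pass over those that are not, and their reading is None.
Of offcut_1, offcut_3, offcut_5 only 2 to 3 are there at a start; the rules pass over those that are not, and their reading is None.
At some moment in a run one of handle_1, handle_2, handle_3 may be knocked a few centimetres aside while the robot is not near it.
Once in a run the grip may slacken for a moment while it holds something.
It also fails if it takes over 210 s, if anything falls off the work surface, if the arm or the gripper's body presses on something with over 40 N, if the wrist force passes 120 N, or if a joint passes its speed limit or range.

## Working session

There is one attempt and no reset: what is moved stays moved. The work goes in short steps, Python scripts to look and compute and a shell command to move; the robot and the scene stay as the last step left them, time stands still between calls to the robot, and variables do not carry over. Pictures are saved under pics/ and viewed, about 12 in all and at most 16, crops included, and the job is handed in when it is done.

```bash
ls; mkdir -p pics
cat > h.py <<'E'
import numpy as np, cv2
from plant import r, camera
def snap(name,fn=None):
    c=camera(name)
    if fn: cv2.imwrite('pics/'+fn,c['img'][:,:,::-1])
    return c
def world(c):
    """HxWx3 world points from depth"""
    v,u=np.mgrid[0:480,0:640].astype(float)
    xd=(u-c['cx'])/c['fx']; yd=(v-c['cy'])/c['fy']
    x,y=xd.copy(),yd.copy()
    for _ in range(15):
        s=1+c['k1']*(x*x+y*y); x,y=xd/s,yd/s
    z=c['z_map']; P=np.stack([x*z,y*z,z],-1)
    E=np.array(c['extrinsics']); W=(P-E[:3,3])@E[:3,:3]
    W[z<=0]=np.nan
    return W
E
python3 - <<'E'
from h import *
for n in('top','scene'):
    c=snap(n,n+'0.png'); print(n,c['fx'],c['k1'],np.round(c['extrinsics'],3).tolist())
    W=world(c); np.save(n+'0.npy',W); print(np.nanmin(W,(0,1)),np.nanmax(W,(0,1)), (c['z_map']>0).mean())
print(r.read_state())
E
```

```text
pics
top 564.8502353417005 -0.1260148207952022 [[0.006, -1.0, 0.007, -0.017], [-0.985, -0.007, -0.172, 0.504], [0.172, -0.005, -0.985, 1.323], [0.0, 0.0, 0.0, 1.0]]
[-0.10130401 -1.5465996  -0.87981276] [1.80094155 1.46667892 0.7757819 ] 0.995927734375
scene 502.0548022515624 -0.12445316788516261 [[-0.606, -0.796, 0.003, 0.301], [-0.526, 0.398, -0.751, 0.342], [0.597, -0.456, -0.66, 1.205], [0.0, 0.0, 0.0, 1.0]]
[-0.55982628 -3.75273802 -0.88680195] [3.18022072 1.20147064 0.77328184] 0.897919921875
{'t': 0.1, 'q': array([-1.15468045,  0.70700475, -0.02765465,  1.48496663,  0.02201829,
        0.95088107, -0.07549598]), 'qvel': array([ 1.17623690e-03, -2.61048464e-04, -1.24901296e-04, -1.17216423e-03,
       -5.19044735e-05, -7.32928946e-04,  1.20601906e-03]), 'joint_torque': array([ 3.30683761e-03, -8.84282398e+01,  1.23703502e+00, -2.36451226e+01,
        1.72315689e-02,  5.11182414e-03,  5.86430633e-05]), 'eef_pos': array([0.25402746, 0.51558188, 0.23249116]), 'tcp_rot': array([-0.68833412,  0.68899608, -0.16050801,  0.16036743]), 'wrist_force': array([-0.81285678,  0.74521288, -0.2103574 ]), 'ft_torque': array([-0.03591328,  0.01322301, -0.0197827 ]), 'opening': 0.9962099898320146}
```

View pics/top0.png

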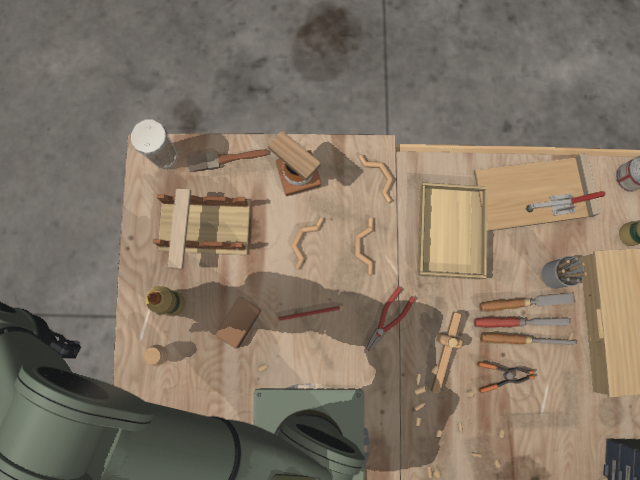

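View pics/scene0.png

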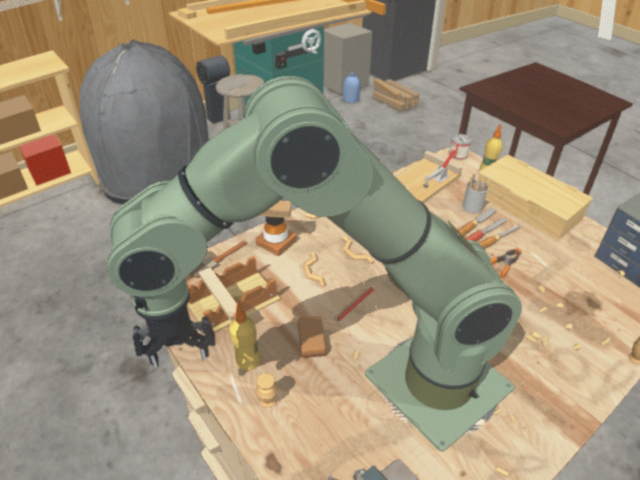

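Top view: the rack is at (205,225) with one offcut at (180,228). The bottle is at (300,175) with an offcut on its cap at (293,155). Three handles are at (307,243), (366,246) and (378,177), and the tray is at (453,230). The glue bottle is at (163,298) and the brush at (230,160).

Run:
```python
from h import *
W=np.load('top0.npy'); img=cv2.imread('pics/top0.png')
def box(u0,v0,u1,v1,z0,z1,nm,mask=None):
    s=np.zeros((480,640),bool); s[v0:v1,u0:u1]=1
    m=s&(W[...,2]>z0)&(W[...,2]<z1)
    if mask is not None: m&=mask
    P=W[m]; 
    if len(P)<5: print(nm,len(P)); return
    n,l,st,ce=cv2.connectedComponentsWithStats(m.astype(np.uint8))
    k=1+np.argmax(st[1:,4]); P=W[l==k]
    (c,sz,a)=cv2.minAreaRect((P[:,:2]*1000).astype(np.float32))
    print(nm,len(P),'c',np.round(c,1),'sz',np.round(sz,1),'ang',round(a,1),'z med',np.round(np.median(P[:,2]),4))
b=W[330:380,160:230,2]; print('bench z',np.nanmedian(b),np.nanstd(b))
box(150,170,215,275,.082,.11,'offcut rack')
box(255,120,330,200,.135,.17,'offcut bottle')
box(140,180,265,265,.060,.080,'rails')
box(140,180,265,265,.005,.02,'base')
box(140,180,265,265,.004,.11,'rack all')
box(270,140,330,200,.02,.045,'block')
box(410,170,500,290,.028,.05,'tray rim')
box(280,205,335,275,.006,.03,'hA')
box(345,205,385,280,.006,.03,'hB')
box(350,145,405,210,.006,.03,'hC')
box(140,280,190,320,.02,.25,'glue')
box(185,145,275,175,.004,.03,'brush')
```

```text
bench z -0.00013926184185582882 0.012860060629256534
offcut rack 1146 c [509.8 308.2] sz [ 35.6 189.2] ang 86.9 z med 0.0915
offcut bottle 1175 c [672.4  36.4] sz [122.6  52.1] ang 48.5 z med 0.1497
rails 131 c [585.4 224.9] sz [66.1 11.7] ang 87.7 z med 0.0728
base 2484 c [528.8 229.1] sz [157.6 138.5] ang 88.8 z med 0.01
rack all 5339 c [526.8 265.3] sz [207.9 232.2] ang 0.3 z med 0.0133
block 504 c [664.7  28.2] sz [94.6 94.5] ang 16.9 z med 0.0295
tray rim 990 c [ 520.8 -355.6] sz [166.1 231.3] ang 86.8 z med 0.0367
hA 374 c [495.   13.8] sz [ 47.4 139.8] ang 62.3 z med 0.0128
hB 373 c [ 484.3 -132.3] sz [ 46.9 143.4] ang 87.1 z med 0.0129
hC 364 c [ 666.  -178.8] sz [142.7  52. ] ang 32.7 z med 0.0128
glue 883 c [337.6 333.3] sz [60.8 60.4] ang 42.0 z med 0.1396
brush 819 c [712.7 207.5] sz [ 55.9 210.8] ang 9.6 z med 0.012
```

```bash
cat >> h.py <<'E'
def state():
    from scipy.spatial.transform import Rotation as R
    s=r.read_state(); q=s['tcp_rot']; M=R.from_quat([q[1],q[2],q[3],q[0]]).as_matrix()
    cl=np.degrees(np.arctan2(M[1,2],M[0,2]))
    print('t',round(s['t'],2),'p',np.round(s['eef_pos']*1000,1),'closeyaw',round(cl,2),'ydown',np.round(M[:,1],3),'op',round(s['opening'],3),'F',np.round(s['wrist_force'],1),'q',np.round(s['q'],2))
def handle(W,sel,nm):
    m=sel&(W[...,2]>.007)&(W[...,2]<.03)
    n,l,st,ce=cv2.connectedComponentsWithStats(m.astype(np.uint8),connectivity=8)
    k=1+np.argmax(st[1:,4]); P=W[l==k][:,:2]*1000
    c,sz,a=cv2.minAreaRect(P.astype(np.float32)); a=np.radians(a)
    if sz[0]<sz[1]: a+=np.pi/2
    L=np.array([np.cos(a),np.sin(a)]); N=np.array([-L[1],L[0]])
    d=P-c; mid=abs(d@L)<22; bow=np.sign(np.mean(d[mid]@N)); 
    if bow<0: N=-N; L=-L
    # refine yaw from bow middle bar, tenon line
    f=np.polyfit(d[mid]@L,d[mid]@N,1); en=abs(d@L)>46; g=np.polyfit(d[en]@L,d[en]@N,1)
    print(nm,len(P),'grip',np.round(c+N*(np.median(d[mid]@N)),1),'xaxis yaw',round(np.degrees(np.arctan2(L[1],L[0])),1),'corr mid/ends',round(np.degrees(f[0]),1),round(np.degrees(g[0]),1),'sz',np.round(sz,1),'bow dist',round(np.median(d[mid]@N)-np.median(d[en]@N),1))
def reg(u0,v0,u1,v1):
    s=np.zeros((480,640),bool); s[v0:v1,u0:u1]=1; return s
E
python3 - <<'E'
from h import *
state()
W=np.load('top0.npy')
handle(W,reg(280,205,335,275),'A');handle(W,reg(345,205,385,280),'B');handle(W,reg(350,145,405,210),'C')
m=reg(140,180,265,265)&(W[...,2]>.068)&(W[...,2]<.0775); P=W[m]*1000
for nm,s in(('near',P[:,0]<520),('far',P[:,0]>545)):
    Q=P[s]; f=np.polyfit(Q[:,1],Q[:,0],1); print(nm,len(Q),'x at y=230',np.polyval(f,230),'slope deg',np.degrees(np.arctan(f[0])),'yrange',Q[:,1].min(),Q[:,1].max())
    h,e=np.histogram(Q[:,1],np.arange(105,355,5)); print(h)
m=reg(140,180,265,265)&(W[...,2]>.006)&(W[...,2]<.014); P=W[m]*1000
print(np.percentile(P,[.5,1,2,5],axis=0)[:,:2],np.percentile(P,[95,98,99,99.5],axis=0)[:,:2])
E
```

```text
t 0.1 p [254.  515.6 232.5] closeyaw 63.77 ydown [-0.    -0.001 -1.   ] op 0.996 F [-0.8  0.7 -0.2] q [-1.15  0.71 -0.03  1.48  0.02  0.95 -0.08]
A 362 grip [501.1  27.9] xaxis yaw -25.8 corr mid/ends -2.1 0.2 sz [ 46.  139.9] bow dist 31.5
B 359 grip [ 483.6 -117.4] xaxis yaw -2.9 corr mid/ends -2.8 1.6 sz [ 46.9 140.4] bow dist 32.5
C 352 grip [ 672.7 -189.8] xaxis yaw -147.9 corr mid/ends 2.2 -0.7 sz [142.7  47.9] bow dist 31.7
near 197 x at y=230 474.59217249104654 slope deg 1.5580952778029695 yrange 158.61054329131704 372.6107843297534
[ 0  0  0  0  0  0  0  0  0  0  3  8  6  9  5  2  0  0  0  7  9  9 10  8
  7  8  9  9  9  8  0  0  0  0  5  9  9  8  5  0  0  0  0  0  0  0  0  0
  1]
far 194 x at y=230 585.0452559104017 slope deg 2.157573648054224 yrange 154.63898149413257 370.28087078873233
[ 0  0  0  0  0  0  0  0  0  3  8  9  6  8  2  0  0  0  3  7 10  9  6  9
 10  8  8  8  9  2  0  0  0  6  7  7  7  1  0  0  0  0  0  0  2  0  0  0
  7]
[[458.65277044 146.06773615]
 [460.64982371 151.154535  ]
 [461.72377382 153.12089983]
 [465.96375436 157.80138105]] [[579.7286025  368.34780179]
 [585.39146175 374.31736065]
 [612.12092742 381.14831537]
 [632.43517848 403.31044425]]
```

```bash
python3 -m crank '[{"dp":[0,0,0.03],"spin":0,"fingers":1},{"dp":[0,0,0.03],"spin":0,"fingers":1},{"dp":[0.03,-0.02,0],"spin":6,"fingers":1},{"dp":[0.04,-0.03,0],"spin":6,"fingers":1},{"dp":[0.04,-0.03,0],"spin":6,"fingers":1},{"dp":[0.04,-0.035,0],"spin":5,"fingers":1},{"dp":[0.04,-0.035,0],"spin":0,"fingers":1},{"dp":[0.04,-0.03,0],"spin":0,"fingers":1},{"dp":[0.026,-0.028,0],"spin":0,"fingers":1},{"dp":[0,0,0],"spin":0,"fingers":1}]' 60; python3 -c "
from h import *
state()"
```

```text
t: 1.35
eef_pos: [0.5158, 0.2986, 0.2913]
tcp_rot: [-0.705, 0.709, -0.015, 0.014]
wrist_force: [-0.4, 0.3, -0.6]
opening: 1.002
t 1.35 p [515.8 298.6 291.3] closeyaw 87.65 ydown [-0.003 -0.006 -1.   ] op 1.002 F [-0.4  0.3 -0.6] q [-0.5   0.69 -0.17  1.29  0.12  1.17  0.85]
```

Run:
```python
from h import *
c=snap('wrist','w1.png'); W=world(c); np.save('w1.npy',W)
print(np.nanmin(W,(0,1)),np.nanmax(W,(0,1)))
for nm,z0,z1 in(('offcut',.085,.1),('rail',.070,.0785)):
    m=(W[...,2]>z0)&(W[...,2]<z1)
    P=W[m]*1000; print(nm,len(P))
    if nm=='offcut' and len(P)>20:
        print(cv2.minAreaRect(P[:,:2].astype(np.float32)))
    if nm=='rail':
      for s in (P[:,0]<520,P[:,0]>545):
        Q=P[s]
        if len(Q)<20: continue
        f=np.polyfit(Q[:,1],Q[:,0],1); print('x at 264',np.polyval(f,264),np.degrees(np.arctan(f[0])))
        h,e=np.histogram(Q[:,1],np.arange(140,392,4)); print(h.tolist())
```

```text
[ 0.14050054 -1.12371747 -0.86224068] [2.01111474 1.59749468 0.37955865]
offcut 8712
((603.5209350585938, 272.9046630859375), (302.38311767578125, 425.5895690917969), 43.99224090576172)
rail 3654
x at 264 464.94684181669646 -7.410800945345068
[0, 0, 0, 0, 0, 44, 46, 51, 49, 53, 7, 0, 0, 0, 0, 0, 31, 48, 48, 47, 46, 48, 47, 47, 51, 46, 47, 49, 40, 0, 0, 0, 0, 0, 5, 48, 51, 47, 21, 0, 0, 0, 7, 14, 15, 15, 12, 16, 11, 9, 9, 9, 6, 27, 44, 51, 46, 46, 30, 0, 0, 0]
x at 264 616.8396425906802 -5.769808308787726
[0, 0, 0, 0, 34, 37, 40, 43, 43, 7, 0, 0, 0, 0, 0, 22, 38, 37, 37, 38, 40, 37, 40, 39, 40, 39, 38, 35, 0, 0, 0, 0, 0, 4, 32, 40, 36, 0, 0, 0, 0, 0, 0, 0, 0, 10, 22, 0, 0, 19, 20, 20, 36, 57, 60, 58, 58, 45, 15, 15, 13, 12]
```

View pics/w1.png

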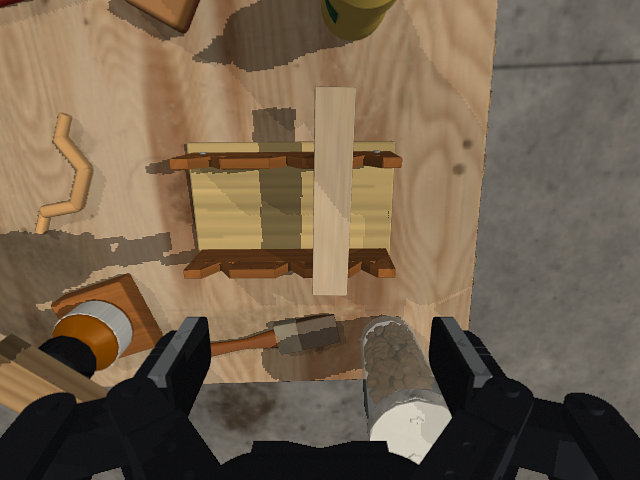

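The wrist view shows the rack with its notches, and the offcut running along world x (column ~334). The bottle with its offcut is at lower left and the glue bottle at the top. The rack centre comes out at about (531, 265.5) mm, yaw −2°. Next I grasp the rack offcut.

```bash
python3 -m crank '[{"dp":[-0.006,0.01,-0.04],"spin":0,"fingers":1},{"dp":[0,0,-0.04],"spin":0,"fingers":1},{"dp":[0,0,-0.04],"spin":0,"fingers":1},{"dp":[0,0,-0.04],"spin":0,"fingers":1},{"dp":[0,0,-0.02],"spin":0,"fingers":1},{"dp":[0,0,0],"spin":0,"fingers":1}]' 60; python3 -c "
from h import *
state()"
```

```text
t: 2.15
eef_pos: [0.5029, 0.3164, 0.1063]
tcp_rot: [-0.706, 0.708, -0.013, 0.009]
wrist_force: [0.4, 0.3, 0.6]
opening: 0.997
t 2.15 p [502.9 316.4 106.3] closeyaw 88.23 ydown [-0.005 -0.002 -1.   ] op 0.997 F [0.4 0.3 0.6] q [-0.54  0.9  -0.14  1.54  0.17  0.72  0.78]
```

```bash
python3 -m crank '[{"dp":[0.007,-0.008,-0.01],"spin":-1,"fingers":1},{"dp":[0,0,-0.008],"spin":0,"fingers":1},{"dp":[0,0,0],"spin":0,"fingers":-1},{"dp":[0,0,0],"spin":0,"fingers":-1},{"dp":[0,0,0],"spin":0,"fingers":-1},{"dp":[0,0,0],"spin":0,"fingers":-1},{"dp":[0,0,0],"spin":0,"fingers":-1},{"dp":[0,0,0],"spin":0,"fingers":-1}]' 60; python3 -c "
from h import *
state()"
```

```text
t: 3.15
eef_pos: [0.5109, 0.3093, 0.0903]
tcp_rot: [0.707, -0.707, 0.018, -0.017]
wrist_force: [-0.3, -0.5, -1.2]
opening: 0.362
t 3.15 p [510.9 309.3  90.3] closeyaw 87.2 ydown [-0.002  0.    -1.   ] op 0.362 F [-0.3 -0.5 -1.2] q [-0.53  0.93 -0.14  1.54  0.17  0.68  0.77]
```

```bash
python3 -m crank '[{"dp":[0,0,0.03],"spin":0,"fingers":-1},{"dp":[0,0,0.045],"spin":0,"fingers":-1},{"dp":[0,0,0.045],"spin":0,"fingers":-1},{"dp":[0,0,0.04],"spin":0,"fingers":-1},{"dp":[0,-0.03,0],"spin":0,"fingers":-1},{"dp":[0,-0.05,0],"spin":0,"fingers":-1},{"dp":[0,-0.05,0],"spin":0,"fingers":-1},{"dp":[0,-0.05,0],"spin":0,"fingers":-1},{"dp":[0,-0.05,0],"spin":0,"fingers":-1},{"dp":[0,-0.05,0],"spin":0,"fingers":-1},{"dp":[0,-0.05,0],"spin":0,"fingers":-1},{"dp":[0,-0.05,0],"spin":0,"fingers":-1},{"dp":[0,-0.05,0],"spin":0,"fingers":-1},{"dp":[0,-0.05,0],"spin":0,"fingers":-1},{"dp":[0,-0.05,0],"spin":0,"fingers":-1},{"dp":[0,0,0],"spin":0,"fingers":-1}]' 60; python3 -c "
from h import *
state()"
```

```text
t: 5.15
eef_pos: [0.5064, -0.238, 0.2551]
tcp_rot: [0.707, -0.707, 0.017, -0.016]
wrist_force: [-0.5, 1.2, -1.4]
opening: 0.361
t 5.15 p [ 506.4 -238.   255.1] closeyaw 87.29 ydown [-0.002  0.    -1.   ] op 0.361 F [-0.5  1.2 -1.4] q [ 0.5   0.66 -0.24  1.5   0.17  1.    1.75]
```

```bash
python3 -m crank '[{"dp":[0.005,-0.03,0],"spin":0,"fingers":-1},{"dp":[0.005,-0.03,-0.02],"spin":0,"fingers":-1},{"dp":[0.005,-0.03,-0.04],"spin":0,"fingers":-1},{"dp":[0,0,-0.04],"spin":0,"fingers":-1},{"dp":[0,0,-0.04],"spin":0,"fingers":-1},{"dp":[0,0,-0.03],"spin":0,"fingers":-1},{"dp":[0,0,0],"spin":0,"fingers":-1}]' 60; python3 -c "
from h import *
state()"
```

```text
t: 6.02
eef_pos: [0.523, -0.3264, 0.0806]
tcp_rot: [0.708, -0.706, 0.015, -0.016]
wrist_force: [0.4, -0.9, -0.3]
opening: 0.358
t 6.03 p [ 523.  -326.4   80.6] closeyaw 87.53 ydown [ 0.001  0.002 -1.   ] op 0.358 F [ 0.4 -0.9 -0.3] q [ 0.6   0.97 -0.2   1.47  0.25  0.73  1.83]
```

```bash
python3 -m crank '[{"dp":[0,-0.002,-0.02],"spin":0,"fingers":-1},{"dp":[0,0,-0.018],"spin":0,"fingers":-1},{"dp":[0,0,0],"spin":0,"fingers":-1},{"dp":[0,0,0],"spin":0,"fingers":0.0},{"dp":[0,0,0],"spin":0,"fingers":0.2},{"dp":[0,0,0],"spin":0,"fingers":0.2},{"dp":[0,0,0],"spin":0,"fingers":0.2},{"dp":[0,0,0.03],"spin":0,"fingers":0.2},{"dp":[0,0,0.05],"spin":0,"fingers":0.5},{"dp":[0,0,0.05],"spin":0,"fingers":1},{"dp":[0,0,0.05],"spin":0,"fingers":1},{"dp":[0.02,0.05,0.02],"spin":0,"fingers":1},{"dp":[0.02,0.05,0],"spin":0,"fingers":1},{"dp":[0.02,0.05,0],"spin":0,"fingers":1},{"dp":[0.02,0.05,0],"spin":0,"fingers":1},{"dp":[0.02,0.05,0],"spin":0,"fingers":1},{"dp":[0,0.05,0],"spin":0,"fingers":1},{"dp":[0,0,0],"spin":0,"fingers":1}]' 60
python3 - <<'E'
from h import *
state()
c=snap('top','t2.png'); W=world(c)
def rect(m,nm):
    n,l,st,ce=cv2.connectedComponentsWithStats(m.astype(np.uint8))
    if n<2: print(nm,'none');return
    k=1+np.argmax(st[1:,4]); P=W[l==k]; q=cv2.minAreaRect((P[:,:2]*1000).astype(np.float32)); print(nm,len(P),np.round(q[0],1),np.round(q[1],1),round(q[2],1),np.median(P[:,2]))
z=W[...,2]
rect(reg(415,175,495,285)&(z>.015)&(z<.031),'off in tray')
rect(reg(255,120,330,200)&(z>.138)&(z<.17),'off bottle')
handle(W,reg(280,205,335,275),'A');handle(W,reg(345,205,385,280),'B');handle(W,reg(350,145,405,210),'C')
E
```

```text
t: 8.28
eef_pos: [0.6252, -0.0187, 0.2526]
tcp_rot: [0.707, -0.707, 0.013, -0.019]
wrist_force: [0.2, 0.2, 0.6]
opening: 1.002
t 8.28 p [625.2 -18.7 252.6] closeyaw 87.45 ydown [ 0.008 -0.    -1.   ] op 1.002 F [0.2 0.2 0.6] q [ 0.07  0.77 -0.2   1.26  0.16  1.12  1.38]
off in tray 1047 [ 523.4 -330.8] [ 39.5 189.4] 86.9 0.024543020488324085
off bottle 358 [685.4  50.6] [84.6 51.7] 48.9 0.14920102391978635h.py:33: RankWarning: Polyfit may be poorly conditioned
  f=np.polyfit(d[mid]@L,d[mid]@N,1); en=abs(d@L)>46; g=np.polyfit(d[en]@L,d[en]@N,1)
Traceback (most recent call last):
  File "h.py", line 33, in handle
    f=np.polyfit(d[mid]@L,d[mid]@N,1); en=abs(d@L)>46; g=np.polyfit(d[en]@L,d[en]@N,1)
                                                         ~~~~~~~~~~^^^^^^^^^^^^^^^^^^^
TypeError: expected non-empty vector for x
```

```bash
python3 -m crank '[{"dp":[0.01,0.01,0],"spin":10.2,"fingers":1},{"dp":[0.01,0.01,0],"spin":10.2,"fingers":1},{"dp":[0.01,0.01,0],"spin":10.2,"fingers":1},{"dp":[0.01,0.015,0],"spin":10.2,"fingers":1},{"dp":[0.007,0.01,0],"spin":10.2,"fingers":1},{"dp":[0,0,0],"spin":0,"fingers":1}]' 60
python3 - <<'E'
from h import *
state()
c=snap('wrist'); W=world(c); z=W[...,2]
m=(z>.138)&(z<.165)&(abs(W[...,0]-.67)<.13)&(abs(W[...,1]-.036)<.13)
n,l,st,ce=cv2.connectedComponentsWithStats(m.astype(np.uint8)); k=1+np.argmax(st[1:,4]);P=W[l==k]
print(len(P),cv2.minAreaRect((P[:,:2]*1000).astype(np.float32)),np.median(P[:,2]))
E
```

```text
t: 9.07
eef_pos: [0.6736, 0.0255, 0.253]
tcp_rot: [-0.642, 0.643, 0.297, -0.292]
wrist_force: [0.0, -0.8, 0.1]
opening: 1.001
t 9.07 p [673.6  25.5 253. ] closeyaw 139.22 ydown [ 0.008  0.002 -1.   ] op 1.001 F [ 0.  -0.8  0.1] q [ 0.07  0.88 -0.43  1.02  0.34  1.29  2.12]
12489 ((671.9915771484375, 37.36579895019531), (119.9078140258789, 50.15803527832031), 48.878936767578125) 0.14973337736872033
```

```bash
python3 -m crank '[{"dp":[0,0.006,-0.025],"spin":0,"fingers":1},{"dp":[0,0.005,-0.03],"spin":0,"fingers":1},{"dp":[0,0,-0.015],"spin":0,"fingers":1},{"dp":[0,0,0],"spin":0,"fingers":1}]' 60; python3 -c "
from h import *
state()"
```

```text
t: 9.62
eef_pos: [0.6732, 0.0311, 0.1828]
tcp_rot: [-0.644, 0.648, 0.29, -0.284]
wrist_force: [-0.3, 0.2, -0.0]
opening: 1.001
t 9.62 p [673.2  31.1 182.8] closeyaw 137.9 ydown [ 0.01  -0.001 -1.   ] op 1.001 F [-0.3  0.2 -0. ] q [ 0.06  0.94 -0.41  1.14  0.37  1.12  2.06]
```

```bash
python3 -m crank '[{"dp":[-0.001,0.006,-0.015],"spin":0.8,"fingers":1},{"dp":[0,0,-0.014],"spin":0,"fingers":1},{"dp":[0,0,0],"spin":0,"fingers":1},{"dp":[0,0,0],"spin":0,"fingers":-1},{"dp":[0,0,0],"spin":0,"fingers":-1},{"dp":[0,0,0],"spin":0,"fingers":-1},{"dp":[0,0,0],"spin":0,"fingers":-1},{"dp":[0,0,0],"spin":0,"fingers":-1}]' 60; python3 -c "
from h import *
state()"
```

```text
t: 10.62
eef_pos: [0.6731, 0.0369, 0.1545]
tcp_rot: [-0.642, 0.647, 0.295, -0.287]
wrist_force: [0.3, -0.4, -0.3]
opening: -0.001
t 10.62 p [673.1  36.9 154.5] closeyaw 138.59 ydown [ 0.014 -0.001 -1.   ] op -0.001 F [ 0.3 -0.4 -0.3] q [ 0.06  0.97 -0.4   1.18  0.38  1.06  2.05]
```

Run:
```python
from h import *
a=snap('wrist')['img']; b=snap('scene')['img'][150:330,180:420]
b=cv2.resize(b,(400,300)); a=cv2.resize(a,(400,300)); cv2.imwrite('pics/m3.png',np.hstack([a,b])[:,:,::-1])
```

```text
(no output)
```

View pics/m3.png

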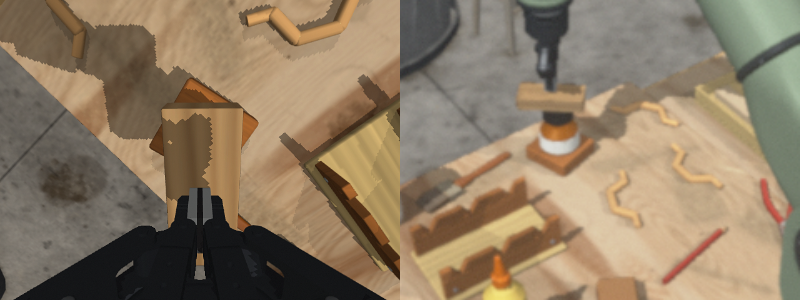

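Run:
```python
from h import *
c=snap('wrist'); W=world(c); z=W[...,2]
tip=W[190:330:6,318:324].mean(1)   # fingers near col 320 (full-res)
for v in range(250,420,12): print(v,np.round(W[v,316]*1000),np.round(W[v,330]*1000),c['img'][v,316])
m=(z>.120)&(z<.165)&(abs(W[...,0]-.67)<.13)&(abs(W[...,1]-.036)<.13)
n,l,st,ce=cv2.connectedComponentsWithStats(m.astype(np.uint8)); k=1+np.argmax(st[1:,4]);P=W[l==k]
print(len(P),cv2.minAreaRect((P[:,:2]*1000).astype(np.float32)),np.percentile(P[:,2],[5,50,95]))
```

```text
250 [656.  14. 149.] [651.  17. 150.] [108  83  54]
262 [658.  17. 151.] [654.  21. 150.] [106  83  53]
274 [662.  21. 151.] [658.  25. 150.] [104  81  54]
286 [666.  26. 149.] [661.  29. 150.] [102  80  53]
298 [670.  30. 150.] [665.  33. 150.] [101  77  51]
310 [668.  28. 165.] [664.  32. 164.] [14 14 15]
322 [667.  28. 173.] [664.  31. 173.] [15 16 17]
334 [667.  28. 181.] [664.  31. 181.] [18 17 18]
346 [667.  28. 189.] [664.  31. 189.] [17 15 17]
358 [669.  31. 190.] [663.  30. 196.] [21 23 22]
370 [672.  33. 191.] [664.  31. 201.] [25 22 23]
382 [676.  38. 190.] [663.  30. 207.] [25 23 24]
394 [679.  41. 190.] [665.  33. 208.] [24 22 23]
406 [707.  71. 150.] [672.  41. 201.] [152 114  69]
418 [712.  77. 149.] [675.  44. 201.] [145 108  68]
20456 ((661.548828125, 25.248706817626953), (88.30194091796875, 50.372318267822266), 48.92133331298828) [0.1479531  0.14970571 0.15089344]
```

Run:
```python
from h import *
W=np.load('w1.npy'); 
for v in range(310,420,10): print(v,np.round(W[v,[150,170,190,200,450,470]]*1000)[:, [1,2]].tolist())
c=snap('wrist'); W2=world(c); m=(W2[...,2]>.152)&(W2[...,2]<.3)&(abs(W2[...,0]-.673)<.04)&(abs(W2[...,1]-.037)<.04)
P=W2[m]*1000; print('shut lowest',np.percentile(P[:,2],[0,1,5,20])); print(np.round(np.linalg.inv(c['extrinsics'])[:3,3],3))
print('z_map raw',c['z_map'][300:330:3,320])
```

```text
310 [[76.0, -1.0], [102.0, -1.0], [127.0, -0.0], [140.0, -1.0], [455.0, -1.0], [828.0, -852.0]]
320 [[80.0, 12.0], [99.0, -1.0], [252.0, 308.0], [256.0, 310.0], [347.0, 308.0], [482.0, -3.0]]
330 [[83.0, 21.0], [98.0, 2.0], [255.0, 316.0], [257.0, 312.0], [345.0, 315.0], [834.0, -848.0]]
340 [[85.0, 29.0], [247.0, 316.0], [257.0, 322.0], [257.0, 314.0], [343.0, 321.0], [352.0, 316.0]]
350 [[66.0, 0.0], [252.0, 329.0], [256.0, 323.0], [256.0, 314.0], [342.0, 324.0], [347.0, 328.0]]
360 [[245.0, 328.0], [253.0, 332.0], [256.0, 324.0], [256.0, 315.0], [342.0, 325.0], [345.0, 333.0]]
370 [[247.0, 332.0], [255.0, 337.0], [256.0, 326.0], [256.0, 316.0], [342.0, 325.0], [343.0, 337.0]]
380 [[252.0, 343.0], [257.0, 340.0], [256.0, 327.0], [256.0, 317.0], [342.0, 327.0], [343.0, 340.0]]
390 [[254.0, 347.0], [256.0, 341.0], [256.0, 327.0], [-232.0, -852.0], [342.0, 328.0], [343.0, 340.0]]
400 [[256.0, 351.0], [255.0, 340.0], [255.0, 328.0], [-238.0, -849.0], [341.0, 329.0], [343.0, 340.0]]
410 [[257.0, 355.0], [263.0, 355.0], [256.0, 330.0], [-247.0, -854.0], [341.0, 331.0], [337.0, 354.0]]
shut lowest [152.05079305 163.48858299 180.51326082 205.00139627]
[ 0.618 -0.024  0.294]
z_map raw [0.16123141 0.15199904 0.14961119 0.14719202 0.14463578 0.14371707
 0.14045654 0.13841577 0.13618714 0.13470547]
```

The camera shows the shut fingertips about 6–10 mm above the offcut at TCP z = 154 mm. They closed over it and did not touch it. I'll open, go lower, and check the tip height by camera.

```bash
python3 -m crank '[{"dp":[0,0,0.01],"spin":0,"fingers":1},{"dp":[0,0,0],"spin":0,"fingers":1},{"dp":[0,0,0],"spin":0,"fingers":1},{"dp":[0,0,0],"spin":0,"fingers":1},{"dp":[0,0,0],"spin":0,"fingers":1},{"dp":[0,0,-0.015],"spin":0,"fingers":1},{"dp":[0,0,-0.015],"spin":0,"fingers":1},{"dp":[0,0,0],"spin":0,"fingers":1}]' 60
cat >> h.py <<'E'
def tips():
    c=camera('wrist'); W=world(c); p=r.read_state()['eef_pos']; cam=np.linalg.inv(c['extrinsics'])[:3,3]
    d=W-p; m=(np.hypot(d[...,0],d[...,1])<.062)&(W[...,2]<cam[2]-.03)&(c['img'].max(-1)<75)
    m[:250]=0
    n,l,st,ce=cv2.connectedComponentsWithStats(m.astype(np.uint8))
    for k in range(1,n):
        if st[k,4]>150: 
            P=W[l==k]; i=P[:,2].argsort()[:40]; print('dark blob',st[k].tolist(),'low z',np.round(np.percentile(P[:,2],[0,1,3,10])*1000,1),'at',np.round(np.median(P[i],0)*1000,1))
    print('cam-TCP',np.round((cam-p)*1000,1)); return c,W
E
python3 - <<'E'
from h import *
state(); c,W=tips(); cv2.imwrite('pics/w4.png',c['img'][:,:,::-1])
E
```

```text
t: 11.82
eef_pos: [0.6726, 0.0368, 0.1321]
tcp_rot: [-0.642, 0.647, 0.295, -0.287]
wrist_force: [0.9, -0.6, 0.6]
opening: 1.0
t 11.82 p [672.6  36.8 132.1] closeyaw 138.6 ydown [ 0.012 -0.001 -1.   ] op 1.0 F [ 0.9 -0.6  0.6] q [ 0.05  0.99 -0.4   1.2   0.39  1.01  2.04]
dark blob [18, 317, 553, 163, 34891] low z [142.8 147.8 153.2 167. ] at [643.3  62.5 143.7]
dark blob [579, 440, 40, 40, 494] low z [201.9 202.7 203.3 204.8] at [621.2  70.4 203.6]
cam-TCP [-55.4 -61.3 139.3]
```

View pics/w4.png

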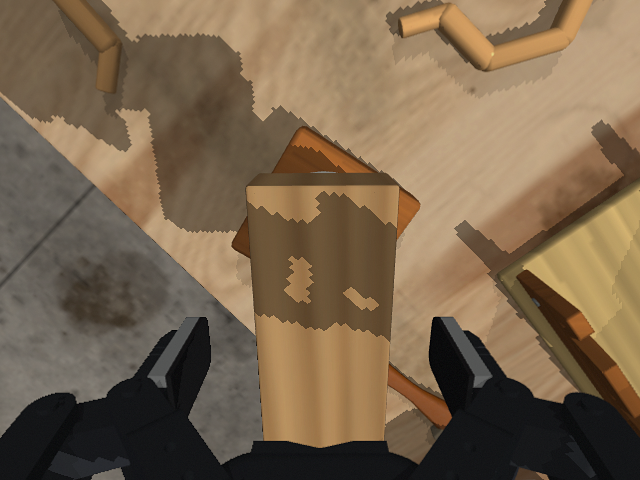

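```bash
python3 -m crank '[{"dp":[0,0,-0.01],"spin":0,"fingers":1},{"dp":[0,0,0],"spin":0,"fingers":-1},{"dp":[0,0,0],"spin":0,"fingers":-1},{"dp":[0,0,0],"spin":0,"fingers":-1},{"dp":[0,0,0],"spin":0,"fingers":-1},{"dp":[0,0,0],"spin":0,"fingers":-1}]' 60; python3 -c "
from h import *
state();tips()"
```

```text
t: 12.62
eef_pos: [0.6732, 0.037, 0.1232]
tcp_rot: [-0.642, 0.647, 0.295, -0.286]
wrist_force: [-0.9, 0.5, 0.7]
opening: 0.574
t 12.62 p [673.2  37.  123.2] closeyaw 138.6 ydown [ 0.014 -0.001 -1.   ] op 0.574 F [-0.9  0.5  0.7] q [ 0.05  1.   -0.39  1.21  0.4   0.99  2.03]
dark blob [18, 316, 601, 164, 44987] low z [129.3 142.8 153.4 170.3] at [644.2  54.2 131.3]
cam-TCP [-55.4 -61.3 139.9]
```

```bash
python3 -m crank '[{"dp":[0,0,0.02],"spin":0,"fingers":-1},{"dp":[0,0,0.03],"spin":0,"fingers":-1},{"dp":[0,0,0.03],"spin":0,"fingers":-1},{"dp":[0,0,0.03],"spin":0,"fingers":-1},{"dp":[-0.01,-0.03,0],"spin":-5,"fingers":-1},{"dp":[-0.015,-0.04,0],"spin":-5,"fingers":-1},{"dp":[-0.015,-0.04,0],"spin":-5,"fingers":-1},{"dp":[-0.015,-0.04,0],"spin":-5,"fingers":-1},{"dp":[-0.015,-0.045,0],"spin":-5,"fingers":-1},{"dp":[-0.015,-0.045,0],"spin":-5,"fingers":-1},{"dp":[-0.015,-0.045,0],"spin":-5,"fingers":-1},{"dp":[-0.015,-0.045,0],"spin":-5,"fingers":-1},{"dp":[-0.015,-0.045,0],"spin":-5,"fingers":-1},{"dp":[-0.015,-0.04,0],"spin":-6,"fingers":-1},{"dp":[0,0,0],"spin":0,"fingers":-1}]' 60; python3 -c "
from h import *
state()"
```

```text
t: 14.55
eef_pos: [0.5208, -0.3905, 0.2357]
tcp_rot: [-0.702, 0.711, -0.021, 0.028]
wrist_force: [0.5, 0.7, -1.9]
opening: 0.574
t 14.55 p [ 520.8 -390.5  235.7] closeyaw 85.95 ydown [ 0.01  -0.013 -1.   ] op 0.574 F [ 0.5  0.7 -1.9] q [ 0.69  0.83 -0.23  1.18  0.2   1.14  1.95]
```

```bash
python3 -m crank '[{"dp":[0,0.001,-0.04],"spin":0,"fingers":-1},{"dp":[0,0,-0.05],"spin":0,"fingers":-1},{"dp":[0,0,-0.05],"spin":0,"fingers":-1},{"dp":[0,0,-0.03],"spin":0,"fingers":-1},{"dp":[0,0,-0.02],"spin":0,"fingers":-1},{"dp":[0,0,0],"spin":0,"fingers":-1}]' 60; python3 -c "
from h import *
state()"
```

```text
t: 15.3
eef_pos: [0.5228, -0.3853, 0.0405]
tcp_rot: [-0.703, 0.71, -0.018, 0.027]
wrist_force: [1.2, 0.2, 0.1]
opening: 0.573
t 15.3 p [ 522.8 -385.3   40.5] closeyaw 86.35 ydown [ 0.013 -0.011 -1.   ] op 0.573 F [1.2 0.2 0.1] q [ 0.67  1.06 -0.19  1.37  0.26  0.72  1.89]
```

```bash
python3 -m crank '[{"dp":[-0.002,-0.003,-0.012],"spin":0,"fingers":-1},{"dp":[0,0,-0.008],"spin":0,"fingers":-1},{"dp":[0,0,0],"spin":0,"fingers":-1},{"dp":[0,0,0],"spin":0,"fingers":0.3},{"dp":[0,0,0],"spin":0,"fingers":0.35},{"dp":[0,0,0],"spin":0,"fingers":0.35},{"dp":[0,0,0.03],"spin":0,"fingers":0.35},{"dp":[0,0,0.05],"spin":0,"fingers":0.5},{"dp":[0,0,0.05],"spin":0,"fingers":1},{"dp":[0,0,0.05],"spin":0,"fingers":1},{"dp":[0.02,0.03,0.02],"spin":7,"fingers":1},{"dp":[0.025,0.035,0],"spin":7,"fingers":1},{"dp":[0.025,0.035,0],"spin":7,"fingers":1},{"dp":[0.025,0.035,0],"spin":7,"fingers":1},{"dp":[0.025,0.035,0],"spin":7,"fingers":1},{"dp":[0.02,0.02,0],"spin":0,"fingers":1},{"dp":[0,0,0],"spin":0,"fingers":1}]' 60
cat >> h.py <<'E'
def wl(P3,R=.12,c=None):
    """measure handle near xy P3 (m) from wrist cam"""
    c=c or camera('wrist'); W=world(c)
    sel=(np.hypot(W[...,0]-P3[0],W[...,1]-P3[1])<R)&(c['img'].max(-1)>60)
    handle(W,sel,'wrist')
    return c,W
E
python3 - <<'E'
from h import *
state(); c,W=wl((.667,-.18)); cv2.imwrite('pics/w5.png',c['img'][:,:,::-1])
c=snap('top','t5.png'); W=world(c); z=W[...,2]
m=reg(415,175,495,285)&(z>.012)&(z<.034)
n,l,st,ce=cv2.connectedComponentsWithStats(m.astype(np.uint8))
for k in range(1,n):
    if st[k,4]>100: P=W[l==k]; print(cv2.minAreaRect((P[:,:2]*1000).astype(np.float32)),np.median(P[:,2]))
handle(W,reg(280,205,335,275),'A');handle(W,reg(345,205,385,280),'B')
E
```

```text
t: 17.42
eef_pos: [0.6647, -0.1921, 0.2314]
tcp_rot: [-0.676, 0.682, 0.206, -0.19]
wrist_force: [-0.6, -0.1, -0.6]
opening: 1.003
t 17.43 p [ 664.7 -192.1  231.4] closeyaw 122.48 ydown [ 0.025 -0.002 -1.   ] op 1.003 F [-0.6 -0.1 -0.6] q [ 0.37  0.92 -0.38  0.99  0.31  1.25  2.18]
wrist 2497 grip [ 672.2 -190.9] xaxis yaw -148.4 corr mid/ends 1.0 0.0 sz [141.7  44.7] bow dist 31.3
((594.4281005859375, -446.8070983886719), (45.98588180541992, 143.93130493164062), 89.35557556152344) 0.01779180074270057
((583.4503784179688, -435.1796875), (96.28857421875, 29.74384880065918), 15.244705200195312) 0.02139334285494994
A 369 grip [501.9  28. ] xaxis yaw -25.8 corr mid/ends -0.7 0.2 sz [ 47.9 141.2] bow dist 31.9
B 219 grip [ 506.7 -126.6] xaxis yaw -20.9 corr mid/ends -18.8 0.9 sz [ 26.5 109.3] bow dist 9.4
```

View pics/t5.png

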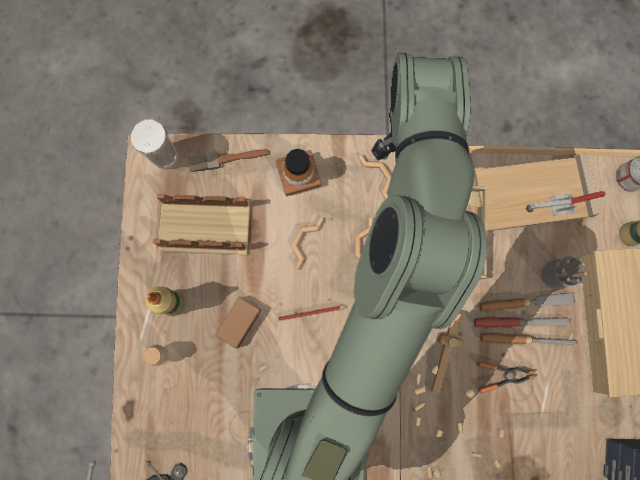

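The rack and cap are now clear. The arm is hiding the tray, so I'll check that later. Next is handle C.

```bash
python3 -m crank '[{"dp":[0.004,0.001,-0.04],"spin":0,"fingers":1},{"dp":[0.003,0,-0.05],"spin":0,"fingers":1},{"dp":[0,0,-0.05],"spin":0,"fingers":1},{"dp":[0,0,-0.03],"spin":0,"fingers":1},{"dp":[0,0,-0.01],"spin":0,"fingers":1},{"dp":[0,0,0],"spin":0,"fingers":1}]' 60; python3 -c "
from h import *
state(); wl((.667,-.18)); tips()"
```

```text
t: 18.27
eef_pos: [0.6681, -0.2006, 0.0497]
tcp_rot: [-0.675, 0.685, 0.203, -0.185]
wrist_force: [-0.2, -0.8, 0.3]
opening: 1.001
t 18.27 p [ 668.1 -200.6   49.7] closeyaw 121.86 ydown [ 0.028 -0.008 -1.   ] op 1.001 F [-0.2 -0.8  0.3] q [ 0.37  1.12 -0.33  1.16  0.39  0.89  2.11]
wrist 8235 grip [ 672.1 -191. ] xaxis yaw -148.4 corr mid/ends 2.1 0.1 sz [142.2  44.8] bow dist 30.8
dark blob [241, 250, 53, 82, 253] low z [-15.4 -14.8 -14.  -12.8] at [ 699.4 -219.8  -13.3]
dark blob [12, 317, 553, 163, 35541] low z [60.1 65.7 71.1 85. ] at [ 646.3 -164.3   61.4]
cam-TCP [-73.1 -42.3 138.6]
```

```bash
python3 -m crank '[{"dp":[0.004,0.01,-0.015],"spin":0,"fingers":1},{"dp":[0,0,-0.015],"spin":0,"fingers":1},{"dp":[0,0,-0.01],"spin":0,"fingers":1},{"dp":[0,0,0],"spin":0,"fingers":1}]' 60; python3 -c "
from h import *
state()"
```

```text
t: 18.88
eef_pos: [0.6736, -0.1895, 0.0093]
tcp_rot: [-0.674, 0.686, 0.204, -0.185]
wrist_force: [-0.4, 0.1, -0.8]
opening: 0.999
t 18.88 p [ 673.6 -189.5    9.3] closeyaw 121.89 ydown [ 0.031 -0.008 -0.999] op 0.999 F [-0.4  0.1 -0.8] q [ 0.35  1.18 -0.31  1.16  0.4   0.83  2.08]
```

```bash
python3 -m crank '[{"dp":[0,0,-0.006],"spin":0,"fingers":1},{"dp":[0,0,0],"spin":0,"fingers":-1},{"dp":[0,0,0],"spin":0,"fingers":-1},{"dp":[0,0,0],"spin":0,"fingers":-1},{"dp":[0,0,0],"spin":0,"fingers":-1},{"dp":[0,0,0],"spin":0,"fingers":-1},{"dp":[0,0,0],"spin":0,"fingers":-1}]' 60; python3 -c "
from h import *
state()"
```

```text
t: 19.75
eef_pos: [0.6742, -0.1901, 0.0043]
tcp_rot: [-0.674, 0.686, 0.204, -0.184]
wrist_force: [0.2, 0.4, 0.8]
opening: 0.147
t 19.75 p [ 674.2 -190.1    4.3] closeyaw 121.86 ydown [ 0.033 -0.009 -0.999] op 0.147 F [0.2 0.4 0.8] q [ 0.35  1.19 -0.31  1.16  0.4   0.82  2.08]
```

```bash
python3 -m crank '[{"dp":[0,0,0.02],"spin":0,"fingers":-1},{"dp":[0,0,0.04],"spin":0,"fingers":-1},{"dp":[0,0,0.05],"spin":0,"fingers":-1},{"dp":[0,0,0.05],"spin":0,"fingers":-1},{"dp":[-0.01,0.02,0.04],"spin":-3,"fingers":-1},{"dp":[-0.015,0.035,0],"spin":-4,"fingers":-1},{"dp":[-0.016,0.04,0],"spin":-4,"fingers":-1},{"dp":[-0.016,0.04,0],"spin":-4,"fingers":-1},{"dp":[-0.016,0.04,0],"spin":-4,"fingers":-1},{"dp":[-0.016,0.04,0],"spin":-4,"fingers":-1},{"dp":[-0.016,0.04,0],"spin":-4,"fingers":-1},{"dp":[-0.016,0.04,0],"spin":-4,"fingers":-1},{"dp":[-0.016,0.04,0],"spin":-3,"fingers":-1},{"dp":[0,0,0],"spin":0,"fingers":-1}]' 60; python3 -c "
from h import *
state()"
```

```text
t: 21.5
eef_pos: [0.5301, 0.1565, 0.2288]
tcp_rot: [-0.698, 0.715, -0.007, 0.033]
wrist_force: [0.7, -1.0, -0.6]
opening: 0.14
t 21.5 p [530.1 156.5 228.8] closeyaw 86.75 ydown [ 0.037 -0.026 -0.999] op 0.14 F [ 0.7 -1.  -0.6] q [-0.29  0.67 -0.14  1.6   0.16  0.86  1.01]
```

```bash
cat >> h.py <<'E'
def held():
    """handle in grip, from the wrist camera: ends, origin, yaw"""
    c=camera('wrist'); W=world(c); p=r.read_state()['eef_pos']; d=W-p
    im=c['img'].astype(int); m=(abs(d[...,2])<.03)&(np.hypot(d[...,0],d[...,1])<.11)&(im[...,0]-im[...,2]>25)&(im.max(-1)>60)
    P=W[m]*1000; print('held n',len(P),'ranges',np.round(np.percentile(P,[1,50,99],axis=0)).tolist())
    a=P[P[:,0]<p[0]*1000-48]; b=P[P[:,0]>p[0]*1000+48]
    for nm,Q in(('near',a),('far',b)):
        if len(Q)>10: print(nm,len(Q),'y',np.round(np.percentile(Q[:,1],[3,50,97]),1),'ztop',np.round(np.percentile(Q[:,2],95),1),'x',np.round(np.percentile(Q[:,0],[1,99]),1))
    return c,W
E
python3 - <<'E'
from h import *
c,W=held(); cv2.imwrite('pics/w6.png',c['img'][:,:,::-1])
c=snap('top','t6.png'); W=world(c); z=W[...,2]
m=reg(415,175,495,285)&(z>.012)&(z<.034)
n,l,st,ce=cv2.connectedComponentsWithStats(m.astype(np.uint8))
for k in range(1,n):
    if st[k,4]>150: P=W[l==k]; q=cv2.minAreaRect((P[:,:2]*1000).astype(np.float32));print(np.round(q[0]),np.round(q[1]),q[2],np.median(P[:,2]))
handle(W,reg(345,205,385,280),'B')
E
```

```text
held n 10585 ranges [[459.0, 151.0, 229.0], [496.0, 170.0, 237.0], [556.0, 197.0, 239.0]]
near 2522 y [186.  191.1 197.2] ztop 236.8 x [459.  482.7]
[ 564. -428.] [261. 178.] 31.608238220214844 0.01903044893893714
[ 527. -275.] [  5. 217.] 86.14238739013672 0.024422777892691705
[ 523. -333.] [ 44. 192.] 86.45616149902344 0.02460486754999228
[ 526. -391.] [ 60. 128.] 85.70491790771484 0.030726252024251985
B 370 grip [ 483.2 -117.8] xaxis yaw -2.1 corr mid/ends -1.8 0.4 sz [ 43.9 141.1] bow dist 31.4
```

View pics/w6.png

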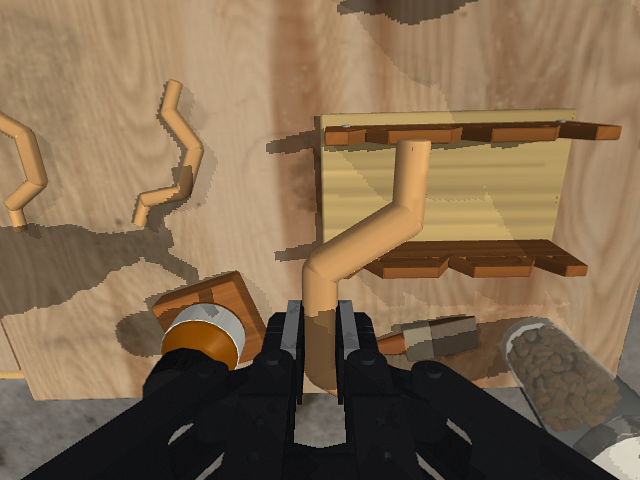

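Both offcuts are in the tray, at (523,−333) and (526,−391). The handle is held squarely, with its near tenon at column ~414. I'm lowering it toward place_1.

```bash
python3 -m crank '[{"dp":[-0.001,0.003,-0.03],"spin":1.3,"fingers":-1},{"dp":[0,0,-0.04],"spin":0,"fingers":-1},{"dp":[0,0,-0.04],"spin":0,"fingers":-1},{"dp":[0,0,0],"spin":0,"fingers":-1}]' 60; python3 -c "
from h import *
state();held()"
```

```text
t: 22.1
eef_pos: [0.5326, 0.1517, 0.1184]
tcp_rot: [-0.697, 0.716, 0.001, 0.029]
wrist_force: [0.5, -0.5, -0.2]
opening: 0.139
t 22.1 p [532.6 151.7 118.4] closeyaw 87.65 ydown [ 0.042 -0.027 -0.999] op 0.139 F [ 0.5 -0.5 -0.2] q [-0.3   0.82 -0.1   1.73  0.21  0.57  0.98]
held n 10574 ranges [[461.0, 146.0, 118.0], [499.0, 165.0, 127.0], [558.0, 191.0, 129.0]]
near 2609 y [180.  185.3 191.4] ztop 126.0 x [460.9 485.2]
```

```bash
python3 -m crank '[{"dp":[-0.003,0.008,-0.005],"spin":0.4,"fingers":-1},{"dp":[0,0.0005,-0.012],"spin":0,"fingers":-1},{"dp":[0,0,0],"spin":0,"fingers":-1}]' 60; python3 -c "
from h import *
state();held()"
```

```text
t: 22.52
eef_pos: [0.5318, 0.1611, 0.1055]
tcp_rot: [-0.698, 0.715, 0.005, 0.029]
wrist_force: [-0.5, -0.8, -0.2]
opening: 0.146
t 22.52 p [531.8 161.1 105.5] closeyaw 88.01 ydown [ 0.049 -0.024 -0.999] op 0.146 F [-0.5 -0.8 -0.2] q [-0.32  0.84 -0.09  1.74  0.22  0.53  0.96]
held n 10551 ranges [[460.0, 156.0, 105.0], [498.0, 174.0, 113.0], [558.0, 200.0, 116.0]]
near 2557 y [189.4 194.3 200.3] ztop 112.8 x [459.9 483.9]
```

```bash
python3 -m crank '[{"dp":[-0.002,-0.001,-0.015],"spin":0,"fingers":-1},{"dp":[0,0,-0.015],"spin":0,"fingers":-1},{"dp":[0,0,-0.008],"spin":0,"fingers":-1},{"dp":[0,0,0],"spin":0,"fingers":-1}]' 60; python3 -c "
from h import *
state();held()"
```

```text
t: 23.08
eef_pos: [0.5307, 0.1603, 0.0674]
tcp_rot: [-0.699, 0.715, 0.006, 0.03]
wrist_force: [0.2, -0.4, -1.7]
opening: 0.146
t 23.07 p [530.7 160.3  67.4] closeyaw 88.01 ydown [ 0.051 -0.024 -0.998] op 0.146 F [ 0.2 -0.4 -1.7] q [-0.33  0.91 -0.07  1.77  0.23  0.44  0.95]
held n 23162 ranges [[460.0, 155.0, 39.0], [479.0, 188.0, 73.0], [585.0, 254.0, 78.0]]
near 12142 y [163.  204.6 249.6] ztop 74.5 x [459.3 482. ]
far 2298 y [157.6 242.4 256.8] ztop 74.1 x [579.  587.9]
```

```bash
python3 -m crank '[{"dp":[0,0,-0.005],"spin":0,"fingers":-1},{"dp":[0,0,0],"spin":0,"fingers":-1},{"dp":[0,0,0],"spin":0,"fingers":-0.5},{"dp":[0,0,0],"spin":0,"fingers":0},{"dp":[0,0,0],"spin":0,"fingers":0.3},{"dp":[0,0,0],"spin":0,"fingers":0.3},{"dp":[0,0,0],"spin":0,"fingers":0.3},{"dp":[0,0,0.03],"spin":0,"fingers":0.3},{"dp":[0,0,0.05],"spin":0,"fingers":1},{"dp":[0,0,0.05],"spin":0,"fingers":1},{"dp":[0,-0.01,0.02],"spin":0,"fingers":1},{"dp":[0,0,0],"spin":0,"fingers":1}]' 60
python3 - <<'E'
from h import *
state()
c=snap('wrist','w7.png'); W=world(c); z=W[...,2]
for zz0,zz1 in((.064,.071),):
    m=(z>zz0)&(z<zz1)&(W[...,0]>.45)&(W[...,0]<.61)&(abs(W[...,1]-.191)<.012); P=W[m]*1000
    print(len(P),np.round(np.percentile(P,[1,50,99],axis=0),1).tolist())
    for s in(P[:,0]<500,P[:,0]>560): 
        if s.sum()>5: print(s.sum(),np.round(np.percentile(P[s],[3,50,97],axis=0),1).tolist())
E
```

```text
t: 24.62
eef_pos: [0.5305, 0.1502, 0.2177]
tcp_rot: [-0.699, 0.715, 0.007, 0.031]
wrist_force: [-0.8, 0.2, -0.2]
opening: 1.0
t 24.62 p [530.5 150.2 217.7] closeyaw 88.03 ydown [ 0.052 -0.023 -0.998] op 1.0 F [-0.8  0.2 -0.2] q [-0.28  0.67 -0.14  1.64  0.18  0.8   1.02]
1657 [[458.4, 179.9, 64.2], [486.8, 191.2, 68.2], [598.0, 202.4, 70.8]]
962 [[459.0, 181.4, 64.6], [474.6, 192.3, 68.3], [491.3, 201.8, 70.5]]
695 [[565.5, 180.9, 64.4], [581.3, 189.6, 68.1], [597.8, 200.7, 70.4]]
```

View pics/w7.png

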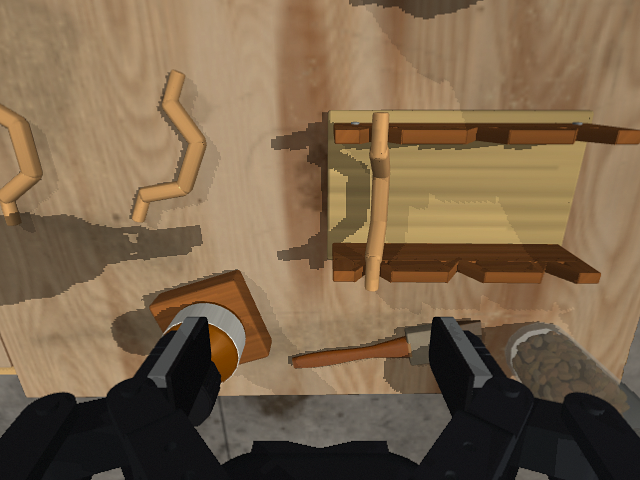

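Handle C is seated: its ends span x 458–598 and y is about 191. Next is handle A.

```bash
python3 -m crank '[{"dp":[-0.006,-0.025,0],"spin":-5,"fingers":1},{"dp":[-0.007,-0.03,0],"spin":-6,"fingers":1},{"dp":[-0.007,-0.03,0],"spin":-6,"fingers":1},{"dp":[-0.007,-0.03,-0.02],"spin":-6,"fingers":1},{"dp":[0,0,-0.05],"spin":0,"fingers":1},{"dp":[0,0,-0.04],"spin":0,"fingers":1},{"dp":[0,0,0],"spin":0,"fingers":1}]' 60; python3 -c "
from h import *
state(); wl((.495,.015))"
```

```text
t: 25.55
eef_pos: [0.4994, 0.0347, 0.0972]
tcp_rot: [-0.678, 0.701, -0.143, 0.169]
wrist_force: [-0.0, -0.1, 0.8]
opening: 0.999
t 25.55 p [499.4  34.7  97.2] closeyaw 64.48 ydown [ 0.029 -0.041 -0.999] op 0.999 F [-0.  -0.1  0.8] q [-0.16  0.81 -0.    1.93  0.13  0.38  0.84]
wrist 5624 grip [501.1  29.9] xaxis yaw -25.7 corr mid/ends -1.9 -0.0 sz [ 44.8 142.2] bow dist 30.8
```

```bash
python3 -m crank '[{"dp":[0.001,-0.003,-0.03],"spin":-0.3,"fingers":1},{"dp":[0,0,-0.035],"spin":0,"fingers":1},{"dp":[0,0,-0.01],"spin":0,"fingers":1},{"dp":[0,0,0],"spin":0,"fingers":1}]' 60; python3 -c "
from h import *
state(); wl((.495,.015))"
```

```text
t: 26.1
eef_pos: [0.504, 0.033, 0.0273]
tcp_rot: [-0.678, 0.7, -0.141, 0.174]
wrist_force: [0.1, -0.5, -0.2]
opening: 0.996
t 26.1 p [504.   33.   27.3] closeyaw 64.22 ydown [ 0.038 -0.04  -0.998] op 0.996 F [ 0.1 -0.5 -0.2] q [-0.17  0.95  0.02  1.95  0.14  0.21  0.83]
wrist 10519 grip [501.3  30. ] xaxis yaw -25.5 corr mid/ends -2.9 -0.3 sz [ 44.6 142.7] bow dist 30.6
```

```bash
python3 -m crank '[{"dp":[-0.003,-0.003,-0.012],"spin":0,"fingers":1},{"dp":[0,0,-0.01],"spin":0,"fingers":1},{"dp":[0,0,0],"spin":0,"fingers":-1},{"dp":[0,0,0],"spin":0,"fingers":-1},{"dp":[0,0,0],"spin":0,"fingers":-1},{"dp":[0,0,0],"spin":0,"fingers":-1},{"dp":[0,0,0],"spin":0,"fingers":-1},{"dp":[0,0,0],"spin":0,"fingers":-1}]' 60; python3 -c "
from h import *
state()"
```

```text
t: 27.15
eef_pos: [0.5021, 0.03, 0.0068]
tcp_rot: [-0.679, 0.699, -0.14, 0.175]
wrist_force: [-0.1, 0.0, 0.1]
opening: 0.14
t 27.15 p [502.1  30.    6.8] closeyaw 64.21 ydown [ 0.042 -0.039 -0.998] op 0.14 F [-0.1  0.   0.1] q [-0.17  0.99  0.03  1.96  0.15  0.15  0.83]
```

```bash
python3 -m crank '[{"dp":[0,0,0.02],"spin":0,"fingers":-1},{"dp":[0,0,0.04],"spin":0,"fingers":-1},{"dp":[0,0,0.05],"spin":0,"fingers":-1},{"dp":[0,0,0.05],"spin":0,"fingers":-1},{"dp":[0.002,0.02,0.04],"spin":2,"fingers":-1},{"dp":[0.004,0.04,0],"spin":3,"fingers":-1},{"dp":[0.004,0.04,0],"spin":3,"fingers":-1},{"dp":[0.004,0.04,0],"spin":3,"fingers":-1},{"dp":[0.004,0.04,0],"spin":3,"fingers":-1},{"dp":[0.004,0.04,0],"spin":3,"fingers":-1},{"dp":[0.004,0.04,0],"spin":3,"fingers":-1},{"dp":[0.004,0.04,0],"spin":2,"fingers":-1},{"dp":[0.004,0.04,0],"spin":1,"fingers":-1},{"dp":[0,0,0],"spin":0,"fingers":-1}]' 80; python3 -c "
from h import *
state();held()"
```

```text
t: 28.9
eef_pos: [0.5339, 0.38, 0.2131]
tcp_rot: [-0.7, 0.713, 0.006, 0.032]
wrist_force: [-0.5, -0.3, -0.9]
opening: 0.133
t 28.9 p [533.9 380.  213.1] closeyaw 87.84 ydown [ 0.054 -0.02  -0.998] op 0.133 F [-0.5 -0.3 -0.9] q [-0.64  0.85 -0.11  1.22  0.15  1.06  0.74]
held n 9984 ranges [[462.0, 346.0, 211.0], [500.0, 369.0, 219.0], [561.0, 387.0, 221.0]]
near 2582 y [345.7 351.9 356.6] ztop 219.5 x [461.2 486.3]
```

```bash
python3 -m crank '[{"dp":[0,-0.01,-0.03],"spin":0,"fingers":-1},{"dp":[0,0,-0.04],"spin":0,"fingers":-1},{"dp":[0,0,-0.03],"spin":0,"fingers":-1},{"dp":[0,0,0],"spin":0,"fingers":-1}]' 80; python3 -c "
from h import *
state();held()"
```

```text
t: 29.45
eef_pos: [0.5355, 0.3636, 0.1117]
tcp_rot: [-0.699, 0.714, 0.005, 0.035]
wrist_force: [0.0, -0.1, -0.1]
opening: 0.131
t 29.45 p [535.5 363.6 111.7] closeyaw 87.49 ydown [ 0.056 -0.023 -0.998] op 0.131 F [ 0.  -0.1 -0.1] q [-0.63  0.95 -0.09  1.37  0.18  0.81  0.72]
held n 10009 ranges [[463.0, 330.0, 109.0], [501.0, 353.0, 118.0], [562.0, 371.0, 120.0]]
near 2624 y [329.8 336.  340.8] ztop 118.1 x [462.5 487.9]
```

```bash
python3 -m crank '[{"dp":[-0.001,0.006,-0.012],"spin":0.4,"fingers":-1},{"dp":[0,0,-0.015],"spin":0,"fingers":-1},{"dp":[0,0,-0.01],"spin":0,"fingers":-1},{"dp":[0,0,0],"spin":0,"fingers":-1}]' 80; python3 -c "
from h import *
state();held()"
```

```text
t: 30.0
eef_pos: [0.5359, 0.3708, 0.0764]
tcp_rot: [-0.7, 0.713, 0.009, 0.034]
wrist_force: [0.3, 0.2, 0.1]
opening: 0.132
t 30.0 p [535.9 370.8  76.4] closeyaw 87.89 ydown [ 0.06  -0.019 -0.998] op 0.132 F [0.3 0.2 0.1] q [-0.64  1.   -0.09  1.38  0.19  0.74  0.71]
held n 19893 ranges [[464.0, 274.0, 48.0], [485.0, 348.0, 75.0], [589.0, 377.0, 84.0]]
near 10274 y [285.  337.1 371.7] ztop 81.6 x [463.5 487.3]
far 794 y [275.2 365.3 370.7] ztop 74.3 x [584.2 594.2]
```

```bash
python3 -m crank '[{"dp":[-0.002,0,-0.007],"spin":0,"fingers":-1},{"dp":[0,0,-0.005],"spin":0,"fingers":-1},{"dp":[0,0,0],"spin":0,"fingers":-1},{"dp":[0,0,0],"spin":0,"fingers":-0.5},{"dp":[0,0,0],"spin":0,"fingers":0},{"dp":[0,0,0],"spin":0,"fingers":0.3},{"dp":[0,0,0],"spin":0,"fingers":0.3},{"dp":[0,0,0],"spin":0,"fingers":0.3},{"dp":[0,0,0.03],"spin":0,"fingers":0.3},{"dp":[0,0,0.05],"spin":0,"fingers":1},{"dp":[0,0,0.05],"spin":0,"fingers":1},{"dp":[0,-0.01,0.02],"spin":0,"fingers":1},{"dp":[0,0,0],"spin":0,"fingers":1}]' 60
cat >> h.py <<'E'
def seated(W,ys=(.191,.2655,.340)):
    z=W[...,2]
    for y in ys:
        m=(z>.0655)&(z<.0705)&(W[...,0]>.45)&(W[...,0]<.62)&(abs(W[...,1]-y)<.012); P=W[m]*1000
        if len(P)<40: print(y,'empty',len(P)); continue
        a,b=P[P[:,0]<495],P[P[:,0]>560]
        print(y,'near',len(a),np.round(np.median(a,0),1),'far',len(b),np.round(np.median(b,0),1),'x ends',np.round(np.percentile(P[:,0],[1,99]),1))
E
python3 - <<'E'
from h import *
state(); W=world(snap('wrist')); seated(W)
W=world(snap('top')); handle(W,reg(335,200,395,285),'B')
E
```

```text
t: 31.68
eef_pos: [0.5337, 0.36, 0.2188]
tcp_rot: [-0.7, 0.713, 0.009, 0.035]
wrist_force: [-0.7, 0.0, 0.2]
opening: 0.996
t 31.68 p [533.7 360.  218.8] closeyaw 87.88 ydown [ 0.061 -0.019 -0.998] op 0.996 F [-0.7  0.   0.2] q [-0.62  0.82 -0.11  1.27  0.16  1.03  0.76]
0.191 near 800 [473.9 194.3  68.4] far 526 [580.7 191.2  68.3] x ends [458.3 598.1]
0.2655 near 111 [476.1 256.5  67.8] far 46 [585.5 274.1  67.5] x ends [471.1 591.2]
0.34 near 773 [478.5 341.3  68.5] far 579 [586.5 338.6  68.4] x ends [463.4 603.2]
B 354 grip [ 482.8 -117.8] xaxis yaw -1.9 corr mid/ends -0.3 0.8 sz [ 44.1 140.9] bow dist 31.5
```

```bash
python3 -m crank '[{"dp":[-0.005,-0.04,0],"spin":0,"fingers":1},{"dp":[-0.005,-0.05,0],"spin":0,"fingers":1},{"dp":[-0.005,-0.05,0],"spin":0,"fingers":1},{"dp":[-0.005,-0.05,0],"spin":0,"fingers":1},{"dp":[-0.005,-0.05,0],"spin":0,"fingers":1},{"dp":[-0.005,-0.05,0],"spin":0,"fingers":1},{"dp":[-0.005,-0.05,0],"spin":0,"fingers":1},{"dp":[-0.005,-0.05,0],"spin":0,"fingers":1},{"dp":[-0.005,-0.05,0],"spin":0,"fingers":1},{"dp":[-0.005,-0.04,0],"spin":0,"fingers":1},{"dp":[0,0,-0.04],"spin":0,"fingers":1},{"dp":[0,0,-0.05],"spin":0,"fingers":1},{"dp":[0,0,0],"spin":0,"fingers":1}]' 60; python3 -c "
from h import *
state(); wl((.484,-.132))"
```

```text
t: 33.4
eef_pos: [0.472, -0.1327, 0.1079]
tcp_rot: [-0.7, 0.714, 0.001, 0.024]
wrist_force: [-0.3, 0.4, 1.4]
opening: 1.001
t 33.4 p [ 472.  -132.7  107.9] closeyaw 88.12 ydown [ 0.034 -0.02  -0.999] op 1.001 F [-0.3  0.4  1.4] q [ 0.28  0.78 -0.14  1.97  0.31  0.38  1.43]
wrist 5087 grip [ 481.8 -119. ] xaxis yaw -1.3 corr mid/ends -1.4 -0.1 sz [ 44.9 141.7] bow dist 31.1
```

```bash
python3 -m crank '[{"dp":[0.01,0.013,-0.02],"spin":0,"fingers":1},{"dp":[0,0,-0.035],"spin":0,"fingers":1},{"dp":[0,0,-0.025],"spin":0,"fingers":1},{"dp":[0,0,0],"spin":0,"fingers":1}]' 60; python3 -c "
from h import *
state(); wl((.484,-.132))"
```

```text
t: 33.95
eef_pos: [0.4867, -0.119, 0.0344]
tcp_rot: [-0.7, 0.714, 0.005, 0.027]
wrist_force: [-0.1, -0.3, 0.1]
opening: 0.997
t 33.95 p [ 486.7 -119.    34.4] closeyaw 88.15 ydown [ 0.044 -0.021 -0.999] op 0.997 F [-0.1 -0.3  0.1] q [ 0.2   0.93 -0.07  1.98  0.34  0.2   1.37]
wrist 9973 grip [ 482.  -118.9] xaxis yaw -1.3 corr mid/ends -1.9 -0.1 sz [ 44.4 142.1] bow dist 30.6
```

```bash
python3 -m crank '[{"dp":[-0.004,0,-0.015],"spin":0,"fingers":1},{"dp":[0,0,-0.011],"spin":0,"fingers":1},{"dp":[0,0,-0.002],"spin":0,"fingers":1},{"dp":[0,0,0],"spin":0,"fingers":-1},{"dp":[0,0,0],"spin":0,"fingers":-1},{"dp":[0,0,0],"spin":0,"fingers":-1},{"dp":[0,0,0],"spin":0,"fingers":-1},{"dp":[0,0,0],"spin":0,"fingers":-1},{"dp":[0,0,0],"spin":0,"fingers":-1}]' 60; python3 -c "
from h import *
state()"
```

```text
t: 35.12
eef_pos: [0.4862, -0.1199, 0.0129]
tcp_rot: [-0.699, 0.714, 0.007, 0.031]
wrist_force: [-0.1, -0.2, 0.1]
opening: 0.128
t 35.12 p [ 486.2 -119.9   12.9] closeyaw 88.09 ydown [ 0.053 -0.022 -0.998] op 0.128 F [-0.1 -0.2  0.1] q [ 0.19  0.97 -0.04  1.99  0.35  0.13  1.36]
```

```bash
python3 -m crank '[{"dp":[0,0,0.004],"spin":0,"fingers":0},{"dp":[0,0,0],"spin":0,"fingers":0},{"dp":[0,0,0],"spin":0,"fingers":0},{"dp":[0.003,0.001,-0.008],"spin":0,"fingers":0},{"dp":[0,0,-0.006],"spin":0,"fingers":0},{"dp":[0,0,-0.003],"spin":0,"fingers":0},{"dp":[0,0,0],"spin":0,"fingers":0}]' 60; python3 -c "
from h import *
state(); wl((.484,-.132))"
```

```text
t: 36.0
eef_pos: [0.4896, -0.1187, 0.0002]
tcp_rot: [-0.699, 0.714, 0.008, 0.031]
wrist_force: [-4.0, -0.2, 24.1]
opening: 0.5
t 36.0 p [ 4.896e+02 -1.187e+02  2.000e-01] closeyaw 88.1 ydown [ 0.054 -0.023 -0.998] op 0.5 F [-4.  -0.2 24.1] q [ 0.18  1.   -0.03  1.98  0.35  0.11  1.36]
wrist 13124 grip [ 476.7 -119.4] xaxis yaw 3.7 corr mid/ends -2.5 -3.1 sz [137.6  42.3] bow dist 26.0
```

```bash
python3 -m crank '[{"dp":[-0.003,0,0.005],"spin":0,"fingers":0},{"dp":[0,0,0],"spin":0,"fingers":0},{"dp":[0,0,0],"spin":0,"fingers":-1},{"dp":[0,0,0],"spin":0,"fingers":-1},{"dp":[0,0,0],"spin":0,"fingers":-1},{"dp":[0,0,0],"spin":0,"fingers":-1},{"dp":[0,0,0],"spin":0,"fingers":-1}]' 60; python3 -c "
from h import *
state()"
```

```text
t: 36.92
eef_pos: [0.4863, -0.1187, 0.0049]
tcp_rot: [-0.699, 0.715, 0.008, 0.031]
wrist_force: [-0.7, 0.0, 5.7]
opening: 0.145
t 36.92 p [ 486.3 -118.7    4.9] closeyaw 88.11 ydown [ 0.054 -0.023 -0.998] op 0.145 F [-0.7  0.   5.7] q [ 0.18  0.99 -0.03  1.99  0.35  0.11  1.36]
```

```bash
python3 -m crank '[{"dp":[0,0,0.02],"spin":0,"fingers":-1},{"dp":[0,0,0.04],"spin":0,"fingers":-1},{"dp":[0,0,0.05],"spin":0,"fingers":-1},{"dp":[0,0,0.05],"spin":0,"fingers":-1},{"dp":[0.005,0.02,0.04],"spin":0,"fingers":-1},{"dp":[0.006,0.045,0],"spin":0,"fingers":-1},{"dp":[0.006,0.045,0],"spin":0,"fingers":-1},{"dp":[0.006,0.045,0],"spin":0,"fingers":-1},{"dp":[0.006,0.045,0],"spin":0,"fingers":-1},{"dp":[0.006,0.045,0],"spin":0,"fingers":-1},{"dp":[0.006,0.045,0],"spin":0,"fingers":-1},{"dp":[0.006,0.045,0],"spin":0,"fingers":-1},{"dp":[0.006,0.045,0],"spin":0,"fingers":-1},{"dp":[0,0.02,0],"spin":0,"fingers":-1},{"dp":[0,0,0],"spin":0,"fingers":-1}]' 60; python3 -c "
from h import *
state();held()"
```

```text
t: 38.8
eef_pos: [0.5371, 0.2943, 0.2082]
tcp_rot: [-0.699, 0.715, 0.005, 0.03]
wrist_force: [0.1, -0.9, -1.8]
opening: 0.144
t 38.8 p [537.1 294.3 208.2] closeyaw 88.0 ydown [ 0.049 -0.024 -0.998] op 0.144 F [ 0.1 -0.9 -1.8] q [-0.51  0.78 -0.13  1.41  0.18  0.94  0.83]
held n 10635 ranges [[461.0, 260.0, 208.0], [500.0, 284.0, 216.0], [560.0, 301.0, 218.0]]
near 3284 y [260.  266.6 274.9] ztop 217.1 x [460.7 489.1]
```

```bash
python3 -m crank '[{"dp":[0,0.002,-0.03],"spin":0,"fingers":-1},{"dp":[0,0,-0.04],"spin":0,"fingers":-1},{"dp":[0,0,-0.025],"spin":0,"fingers":-1},{"dp":[0,0,0],"spin":0,"fingers":-1}]' 60; python3 -c "
from h import *
state();held()"
```

```text
t: 39.35
eef_pos: [0.5385, 0.2903, 0.1114]
tcp_rot: [-0.698, 0.716, 0.004, 0.032]
wrist_force: [0.3, 0.9, 0.5]
opening: 0.143
t 39.35 p [538.5 290.3 111.4] closeyaw 87.68 ydown [ 0.05  -0.026 -0.998] op 0.143 F [0.3 0.9 0.5] q [-0.52  0.9  -0.11  1.51  0.21  0.71  0.79]
held n 10613 ranges [[462.0, 256.0, 111.0], [501.0, 280.0, 119.0], [562.0, 297.0, 121.0]]
near 3366 y [256.4 263.1 271.8] ztop 120.5 x [461.9 490.8]
```

```bash
python3 -m crank '[{"dp":[-0.002,0.005,-0.012],"spin":0.3,"fingers":-1},{"dp":[0,0.001,-0.015],"spin":0,"fingers":-1},{"dp":[0,0,-0.009],"spin":0,"fingers":-1},{"dp":[0,0,0],"spin":0,"fingers":-1}]' 60; python3 -c "
from h import *
state()"
```

```text
t: 39.9
eef_pos: [0.5377, 0.2969, 0.0763]
tcp_rot: [-0.699, 0.715, 0.007, 0.032]
wrist_force: [-0.2, -0.4, -0.3]
opening: 0.146
t 39.9 p [537.7 296.9  76.3] closeyaw 87.95 ydown [ 0.054 -0.024 -0.998] op 0.146 F [-0.2 -0.4 -0.3] q [-0.53  0.96 -0.1   1.53  0.22  0.64  0.77]
```

```bash
python3 -m crank '[{"dp":[-0.001,0,-0.008],"spin":0,"fingers":-1},{"dp":[0,0,-0.006],"spin":0,"fingers":-1},{"dp":[0,0,0],"spin":0,"fingers":-1},{"dp":[0,0,0],"spin":0,"fingers":-0.5},{"dp":[0,0,0],"spin":0,"fingers":0},{"dp":[0,0,0],"spin":0,"fingers":0.2},{"dp":[0,0,0],"spin":0,"fingers":0.2},{"dp":[0,0,0],"spin":0,"fingers":0.2},{"dp":[0,0,0.03],"spin":0,"fingers":0.2},{"dp":[0,0,0.05],"spin":0,"fingers":1},{"dp":[0,0,0.05],"spin":0,"fingers":1},{"dp":[0,-0.02,0.02],"spin":0,"fingers":1},{"dp":[0,-0.03,0],"spin":0,"fingers":1},{"dp":[0,0,0],"spin":0,"fingers":1}]' 60
python3 - <<'E'
from h import *
state(); c=snap('wrist','w8.png'); W=world(c); seated(W)
z=W[...,2]
def circ(z0,z1,nm):
    m=(z>z0)&(z<z1)&(abs(W[...,0]-.665)<.06)&(abs(W[...,1]-.028)<.06); P=W[m]*1000
    if len(P)>20: print(nm,len(P),cv2.minEnclosingCircle(P[:,:2].astype(np.float32)),cv2.minAreaRect(P[:,:2].astype(np.float32)))
circ(.12,.13,'cap'); circ(.026,.034,'block')
W=world(snap('top','t8.png'));z=W[...,2]; circ(.12,.13,'cap top'); circ(.026,.034,'block top')
E
```

```text
t: 41.65
eef_pos: [0.5364, 0.2455, 0.2173]
tcp_rot: [-0.699, 0.714, 0.008, 0.032]
wrist_force: [0.2, 0.6, 0.6]
opening: 0.997
t 41.65 p [536.4 245.5 217.3] closeyaw 87.98 ydown [ 0.056 -0.023 -0.998] op 0.997 F [0.2 0.6 0.6] q [-0.44  0.73 -0.14  1.5   0.19  0.89  0.88]
0.191 near 858 [474.1 193.2  68.4] far 577 [581.7 190.5  68.3] x ends [458.5 598.2]
0.2655 near 850 [476.9 265.8  68.5] far 591 [583.8 263.2  68.4] x ends [461.  600.5]
0.34 near 797 [478.9 340.3  68.5] far 624 [586.5 337.5  68.4] x ends [463.9 603.3]
cap 1810 ((664.8206787109375, 30.781877517700195), 29.662275314331055) ((653.2288208007812, 30.481517791748047), (35.95142364501953, 58.87986373901367), 1.6755768060684204)
block 2418 ((654.444091796875, 28.750993728637695), 56.74469757080078) ((664.1990356445312, 31.136722564697266), (93.2457275390625, 93.37448120117188), 17.127578735351562)
cap top 414 ((665.716064453125, 28.610225677490234), 29.4251651763916) ((665.3906860351562, 28.578022003173828), (57.12452697753906, 53.86436462402344), 0.5135737657546997)
block top 445 ((665.1943359375, 28.478561401367188), 63.65879440307617) ((665.0803833007812, 28.553848266601562), (94.1917724609375, 94.02957916259766), 16.986934661865234)
```

View pics/w8.png

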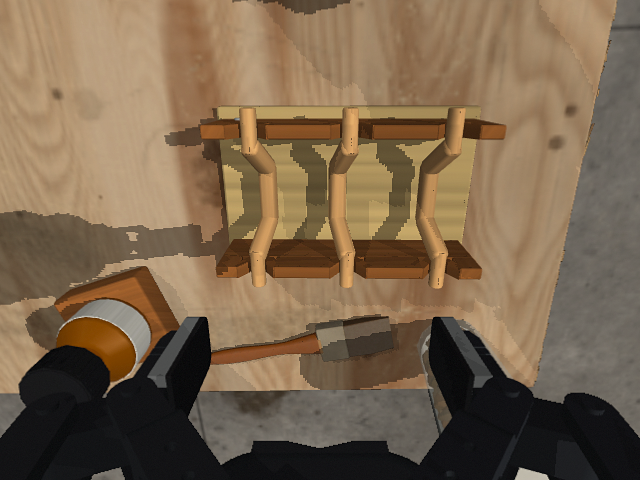

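All three handles are seated with their bows hanging down, at columns ~260, 345 and 435, and both offcuts are in the tray. The cap axis is at (665,29) mm, with flats at 17°+30k. Moving above the cap.

```bash
python3 -m crank '[{"dp":[0.01,-0.02,0],"spin":-4,"fingers":1},{"dp":[0.02,-0.035,0],"spin":-6,"fingers":1},{"dp":[0.02,-0.035,0],"spin":-6,"fingers":1},{"dp":[0.02,-0.035,0],"spin":-6,"fingers":1},{"dp":[0.02,-0.035,0],"spin":-6,"fingers":1},{"dp":[0.02,-0.035,0],"spin":-6,"fingers":1},{"dp":[0.015,-0.02,0],"spin":-6,"fingers":1},{"dp":[0,0,0],"spin":0,"fingers":1}]' 100
cat >> h.py <<'E'
def cap():
    c=camera('wrist'); W=world(c); z=W[...,2]
    m=(z>.112)&(z<.132)&(np.hypot(W[...,0]-.665,W[...,1]-.029)<.045)&(c['img'].max(-1)<110); P=W[m]*1000
    q=cv2.minEnclosingCircle(P[:,:2].astype(np.float32)); print('cap',len(P),np.round(q[0],1),round(q[1],1),'ztop',np.round(np.percentile(P[:,2],[50,90])))
    h=cv2.convexHull(P[:,:2].astype(np.float32)); return c,W
E
python3 -c "
from h import *
state();cap()"
```

```text
t: 42.75
eef_pos: [0.6648, 0.0254, 0.214]
tcp_rot: [-0.642, 0.67, -0.247, 0.278]
wrist_force: [-1.1, 0.8, -0.1]
opening: 1.0
t 42.75 p [664.8  25.4 214. ] closeyaw 46.37 ydown [ 0.025 -0.053 -0.998] op 1.0 F [-1.1  0.8 -0.1] q [-0.13  0.87  0.03  1.16  0.03  1.09  0.69]
cap 6249 [665.2  30.3] 29.3 ztop [123. 124.]
```

```bash
python3 -m crank '[{"dp":[0,0.004,-0.025],"spin":0.5,"fingers":1},{"dp":[0,0,-0.03],"spin":0,"fingers":1},{"dp":[0,0,-0.02],"spin":0,"fingers":1},{"dp":[0,0,0],"spin":0,"fingers":1}]' 100; python3 -c "
from h import *
state();cap()"
```

```text
t: 43.3
eef_pos: [0.6632, 0.0345, 0.1372]
tcp_rot: [-0.645, 0.672, -0.241, 0.271]
wrist_force: [0.3, -0.3, -0.6]
opening: 0.996
t 43.3 p [663.2  34.5 137.2] closeyaw 47.45 ydown [ 0.026 -0.05  -0.998] op 0.996 F [ 0.3 -0.3 -0.6] q [-0.14  0.95  0.03  1.26  0.04  0.91  0.68]
cap 11587 [664.8  30.3] 29.5 ztop [123. 124.]
```

```bash
python3 -m crank '[{"dp":[0.002,-0.0045,-0.012],"spin":-0.4,"fingers":1},{"dp":[0,0,-0.012],"spin":0,"fingers":1},{"dp":[0,0,-0.01],"spin":0,"fingers":1},{"dp":[0,0,0],"spin":0,"fingers":1}]' 100; python3 -c "
from h import *
state();cap();tips()"
```

```text
t: 43.85
eef_pos: [0.6663, 0.0301, 0.1035]
tcp_rot: [-0.645, 0.671, -0.243, 0.274]
wrist_force: [0.3, 0.1, 0.4]
opening: 1.004
t 43.85 p [666.3  30.1 103.5] closeyaw 47.05 ydown [ 0.029 -0.05  -0.998] op 1.004 F [0.3 0.1 0.4] q [-0.13  0.99  0.03  1.28  0.04  0.85  0.68]
cap 18157 [661.7  33.3] 44.3 ztop [124. 124.]
dark blob [238, 250, 155, 156, 19188] low z [ 67.6  97.  100.6 111.2] at [652.6  49.2  94. ]
dark blob [13, 317, 549, 163, 35012] low z [112.9 119.6 125.1 139. ] at [694.8  63.3 115. ]
cam-TCP [-63.4  62.8 135.5]
```

Aligned. Lowering 6 mm more and closing.

```bash
python3 -m crank '[{"dp":[-0.001,0,-0.006],"spin":0,"fingers":1},{"dp":[0,0,0],"spin":0,"fingers":1},{"dp":[0,0,0],"spin":0,"fingers":-1},{"dp":[0,0,0],"spin":0,"fingers":-1},{"dp":[0,0,0],"spin":0,"fingers":-1},{"dp":[0,0,0],"spin":0,"fingers":-1},{"dp":[0,0,0],"spin":0,"fingers":-1}]' 100; python3 -c "
from h import *
state()"
```

```text
t: 44.82
eef_pos: [0.6659, 0.0301, 0.0996]
tcp_rot: [-0.645, 0.67, -0.242, 0.275]
wrist_force: [-0.2, -0.7, -1.2]
opening: 0.631
t 44.83 p [665.9  30.1  99.6] closeyaw 47.06 ydown [ 0.031 -0.05  -0.998] op 0.631 F [-0.2 -0.7 -1.2] q [-0.13  1.    0.03  1.29  0.04  0.83  0.68]
```

```bash
python3 -m crank '[{"dp":[0,0,-0.003],"spin":0,"fingers":-1},{"dp":[0,0,-0.003],"spin":0,"fingers":-1},{"dp":[0,0,-0.003],"spin":0,"fingers":-1},{"dp":[0,0,-0.003],"spin":0,"fingers":-1}]' 110; python3 -c "
from h import *
state()"
```

```text
t: 45.32
eef_pos: [0.6662, 0.0301, 0.0923]
tcp_rot: [-0.646, 0.67, -0.241, 0.276]
wrist_force: [-29.5, 0.9, 70.5]
opening: 0.63
t 45.33 p [666.2  30.1  92.3] closeyaw 47.03 ydown [ 0.033 -0.05  -0.998] op 0.63 F [-29.5   0.9  70.5] q [-0.13  1.01  0.03  1.29  0.04  0.82  0.68]
```

```bash
python3 -m crank '[{"dp":[0,0,-0.0005],"spin":3,"fingers":-1},{"dp":[0,0,-0.0005],"spin":5,"fingers":-1}]' 110; python3 -c "
from h import *
state()"
```

```text
t: 45.58
eef_pos: [0.6669, 0.0304, 0.0936]
tcp_rot: [-0.664, 0.685, -0.192, 0.23]
wrist_force: [-3.7, -0.0, 10.6]
opening: 0.63
t 45.58 p [666.9  30.4  93.6] closeyaw 55.21 ydown [ 0.043 -0.044 -0.998] op 0.63 F [-3.7 -0.  10.6] q [-0.11  1.   -0.01  1.3   0.09  0.8   0.79]
```

```bash
python3 -m crank '[{"dp":[-0.0005,0,-0.002],"spin":7,"fingers":-1},{"dp":[0,0,-0.0015],"spin":8,"fingers":-1}]' 110; python3 -c "
from h import *
state()"
```

```text
t: 45.82
eef_pos: [0.6671, 0.0308, 0.0925]
tcp_rot: [-0.689, 0.704, -0.097, 0.14]
wrist_force: [-15.0, 0.4, 30.3]
opening: 0.628
t 45.83 p [667.1  30.8  92.5] closeyaw 70.66 ydown [ 0.056 -0.031 -0.998] op 0.628 F [-15.    0.4  30.3] q [-0.07  1.   -0.09  1.32  0.17  0.78  1.  ]
```

```bash
python3 -m crank '[{"dp":[-0.0005,-0.0003,-0.0012],"spin":8,"fingers":-1},{"dp":[-0.0005,-0.0003,-0.0015],"spin":8,"fingers":-1},{"dp":[0,0,-0.0015],"spin":8,"fingers":-1}]' 110; python3 -c "
from h import *
state()"
```

```text
t: 46.2
eef_pos: [0.6673, 0.0314, 0.0926]
tcp_rot: [-0.704, 0.708, 0.058, -0.01]
wrist_force: [-14.1, 0.1, 26.4]
opening: 0.631
t 46.2 p [667.3  31.4  92.6] closeyaw 95.45 ydown [ 0.068 -0.002 -0.998] op 0.631 F [-14.1   0.1  26.4] q [ 0.    0.99 -0.23  1.33  0.29  0.78  1.34]
```

```bash
python3 -m crank '[{"dp":[-0.0005,-0.0003,-0.0012],"spin":8,"fingers":-1},{"dp":[-0.0005,-0.0003,-0.0012],"spin":8,"fingers":-1},{"dp":[0,0,-0.001],"spin":8,"fingers":-1},{"dp":[0,0,0],"spin":0,"fingers":-1}]' 110
python3 - <<'E'
from h import *
state(); c=snap('wrist','w9.png')
E
```

```text
t: 46.7
eef_pos: [0.6673, 0.0316, 0.0932]
tcp_rot: [0.686, -0.678, -0.211, 0.16]
wrist_force: [-3.4, -1.7, 8.5]
opening: 0.629
t 46.7 p [667.3  31.6  93.2] closeyaw 120.36 ydown [ 0.067  0.029 -0.997] op 0.629 F [-3.4 -1.7  8.5] q [ 0.07  1.01 -0.37  1.33  0.41  0.8   1.7 ]
```

View pics/w9.png

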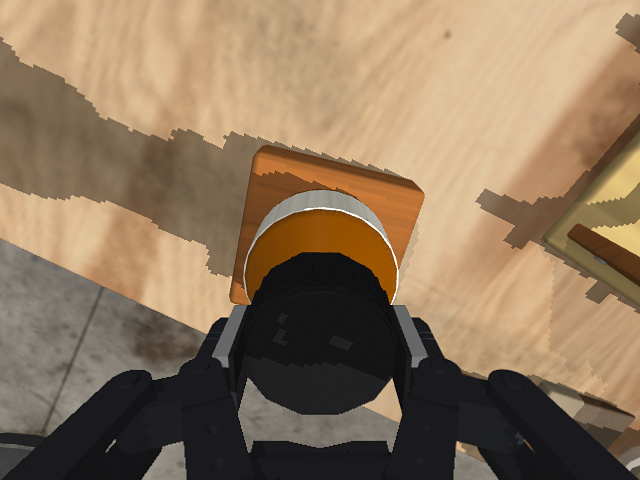

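The cap is held squarely between the pads after a 73° turn under pressure. Lifting it.

```bash
python3 -m crank '[{"dp":[0,0,0.006],"spin":0,"fingers":-1},{"dp":[0,0,0.008],"spin":0,"fingers":-1},{"dp":[0,0,0.01],"spin":0,"fingers":-1},{"dp":[0,0,0.01],"spin":0,"fingers":-1}]' 110; python3 -c "
from h import *
state()"
```

```text
t: 47.25
eef_pos: [0.6672, 0.0314, 0.1284]
tcp_rot: [0.686, -0.678, -0.21, 0.159]
wrist_force: [0.1, 1.2, -0.2]
opening: 0.632
t 47.25 p [667.2  31.4 128.4] closeyaw 120.27 ydown [ 0.067  0.029 -0.997] op 0.632 F [ 0.1  1.2 -0.2] q [ 0.08  0.96 -0.38  1.31  0.39  0.87  1.72]
```

```bash
python3 -m crank '[{"dp":[0,0,0.03],"spin":0,"fingers":-1},{"dp":[0,0,0.04],"spin":0,"fingers":-1},{"dp":[-0.02,-0.008,0],"spin":-4,"fingers":-1},{"dp":[-0.03,-0.012,0],"spin":-6,"fingers":-1},{"dp":[-0.03,-0.012,0],"spin":-6,"fingers":-1},{"dp":[-0.03,-0.012,0],"spin":-6,"fingers":-1},{"dp":[-0.015,-0.006,0],"spin":-4,"fingers":-1},{"dp":[0,0,-0.04],"spin":0,"fingers":-1},{"dp":[0,0,-0.05],"spin":0,"fingers":-1},{"dp":[0,0,-0.04],"spin":0,"fingers":-1},{"dp":[0,0,-0.02],"spin":0,"fingers":-1},{"dp":[0,0,0],"spin":0,"fingers":-1}]' 110; python3 -c "
from h import *
state()"
```

```text
t: 48.75
eef_pos: [0.5402, -0.0191, 0.0539]
tcp_rot: [-0.704, 0.708, 0.05, 0.009]
wrist_force: [-0.3, 0.7, 1.0]
opening: 0.628
t 48.75 p [540.2 -19.1  53.9] closeyaw 93.36 ydown [ 0.084 -0.004 -0.996] op 0.628 F [-0.3  0.7  1. ] q [ 0.04  0.91 -0.13  1.87  0.38  0.3   1.24]
```

```bash
python3 -m crank '[{"dp":[0,0,-0.02],"spin":0,"fingers":-1},{"dp":[0,0,-0.015],"spin":0,"fingers":-1},{"dp":[0,0,-0.006],"spin":0,"fingers":-1},{"dp":[0,0,0],"spin":0,"fingers":-1}]' 100; python3 -c "
from h import *
state()"
```

```text
t: 49.25
eef_pos: [0.5423, -0.0191, 0.0153]
tcp_rot: [-0.704, 0.708, 0.052, 0.011]
wrist_force: [-0.3, -1.2, 0.8]
opening: 0.632
t 49.25 p [542.3 -19.1  15.3] closeyaw 93.34 ydown [ 0.089 -0.004 -0.996] op 0.632 F [-0.3 -1.2  0.8] q [ 0.02  0.99 -0.09  1.87  0.39  0.21  1.22]
```

Lowering the last few mm, then opening gently and rising straight up.

```bash
python3 -m crank '[{"dp":[0,0,-0.004],"spin":0,"fingers":-1},{"dp":[0,0,-0.002],"spin":0,"fingers":-1},{"dp":[0,0,0],"spin":0,"fingers":-1},{"dp":[0,0,0],"spin":0,"fingers":0.4},{"dp":[0,0,0],"spin":0,"fingers":0.6},{"dp":[0,0,0],"spin":0,"fingers":0.9},{"dp":[0,0,0],"spin":0,"fingers":1},{"dp":[0,0,0],"spin":0,"fingers":1},{"dp":[0,0,0.02],"spin":0,"fingers":1},{"dp":[0,0,0.04],"spin":0,"fingers":1},{"dp":[0,0,0.05],"spin":0,"fingers":1},{"dp":[0,0,0.05],"spin":0,"fingers":1},{"dp":[-0.02,-0.04,0.05],"spin":0,"fingers":1},{"dp":[-0.03,-0.05,0.02],"spin":0,"fingers":1},{"dp":[-0.03,-0.05,0],"spin":0,"fingers":1},{"dp":[-0.02,-0.05,0],"spin":0,"fingers":1},{"dp":[0,0,0],"spin":0,"fingers":1}]' 100
python3 - <<'E'
from h import *
state()
c=snap('top','t9.png'); W=world(c); z=W[...,2]; seated(W)
m=reg(415,175,495,285)&(z>.012)&(z<.034); n,l,st,ce=cv2.connectedComponentsWithStats(m.astype(np.uint8))
for k in range(1,n):
    if st[k,4]>150: P=W[l==k]; q=cv2.minAreaRect((P[:,:2]*1000).astype(np.float32));print('tray',np.round(q[0]),np.round(q[1]),round(q[2],1),np.median(P[:,2]))
m=(z>.02)&(z<.045)&(np.hypot(W[...,0]-.543,W[...,1]+.019)<.06); P=W[m]*1000
print('cap',len(P),cv2.minEnclosingCircle(P[:,:2].astype(np.float32)),np.percentile(P[:,2],[10,50,90]))
E
```

```text
t: 51.38
eef_pos: [0.4395, -0.2108, 0.2432]
tcp_rot: [-0.703, 0.709, 0.053, 0.011]
wrist_force: [0.7, 0.9, -0.0]
opening: 1.002
t 51.38 p [ 439.5 -210.8  243.2] closeyaw 93.38 ydown [ 0.091 -0.006 -0.996] op 1.002 F [ 0.7  0.9 -0. ] q [ 0.63  0.55 -0.38  1.86  0.27  0.7   1.74]
0.191 near 55 [477.1 192.4  68.2] far 50 [584.9 188.4  68.3] x ends [458.2 599.5]
0.2655 near 48 [476.9 264.6  67.6] far 52 [584.3 262.2  67.8] x ends [461.9 601.6]
0.34 near 44 [477.4 339.1  67.9] far 54 [586.5 337.2  67.2] x ends [464.1 603.5]
tray [ 595. -448.] [142.  47.] 0.7 0.01808157209019657
tray [ 629. -366.] [159.  38.] 73.4 0.022706984646830228
cap 428 ((542.4983520507812, -20.082712173461914), 29.019311904907227) [26.01438344 29.48609039 33.26727356]
```

View pics/t9.png

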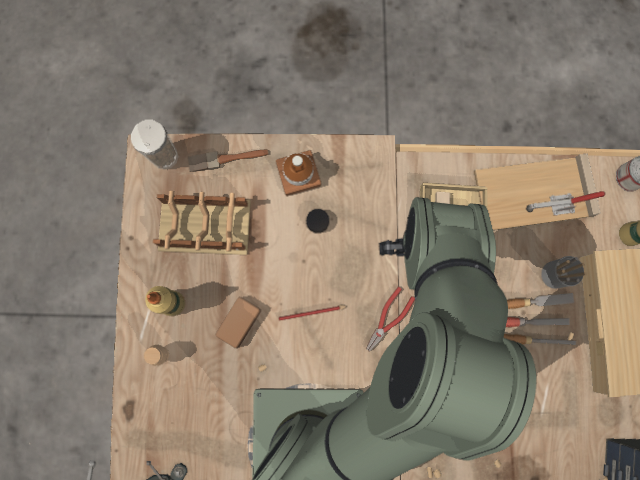

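Run:
```python
from h import *
for n in('top','scene'):
    W=world(snap(n)); z=W[...,2]
    m=(z>.022)&(z<.045)&(np.hypot(W[...,0]-.5425,W[...,1]+.020)<.024); P=W[m]*1000
    A=np.c_[P[:,:2]-[542,-20],np.ones(len(P))]; f=np.linalg.lstsq(A,P[:,2],rcond=None)[0]; print(n,'cap plane slope deg',np.round(np.degrees(np.arctan(f[:2])),2),'z',f[2],'resid',np.std(P[:,2]-A@f))
W=world(snap('wrist')); z=W[...,2]
m=(z>.012)&(z<.034)&(W[...,1]<-.29)&(W[...,1]>-.425)&(abs(W[...,0]-.52)<.105); n,l,st,ce=cv2.connectedComponentsWithStats(m.astype(np.uint8))
for k in range(1,n):
    if st[k,4]>300: P=W[l==k]; q=cv2.minAreaRect((P[:,:2]*1000).astype(np.float32));print('tray',np.round(q[0]),np.round(q[1]),round(q[2],1),np.percentile(P[:,2],[5,50,95]))
```

```text
top cap plane slope deg [ 0.12 -1.2 ] z 30.133115866616414 resid 2.840308394620772
scene cap plane slope deg [-0.57 -0.13] z 29.086362844361023 resid 2.3457420773085538
tray [ 522. -329.] [ 35. 190.] 86.7 [0.01797811 0.02451434 0.02573121]
tray [ 521. -388.] [ 52. 121.] 85.4 [0.01799083 0.03233947 0.03351217]
tray [ 624. -407.] [35.  3.] 86.4 [0.01337529 0.02330059 0.03323797]
```

```bash
python3 -c "
from plant import r
print(r.hand_in())"
```

```text
the job is handed in; nothing more can be done
None
```

The job is handed in at about 51 s of simulated time, with every check I made on the final state passing; the hand-in itself gives no verdict.

**Offcuts:** I found two, one on the rack and one on the oil bottle. Both now lie flat in the tray, at (522,−329) and (521,−388) mm, against a tray centre of (521,−356).

**Handles:** All three are seated, one to a notch pair. Their origins are within about 3 mm of the place points and their axes about 1–2° from the rack's.

**Cap:** I pressed it about 7 mm and turned it 73° anticlockwise while holding it down. It lifted off without resistance and now stands flat on the bench at (542,−20) mm, about 130 mm from the bottle's axis.

**Left alone:** The last picture shows the glue bottle and paint brush where they were, and the arm clear of everything. I compared those two by eye and did not measure them again.

**Went wrong or disagreed:**
- **Fingertip position:** In the wrist camera the fingertips sit roughly level with the TCP, not 25 mm ahead of it as stated. My first try at the bottle offcut closed above it for that reason, so I took heights from the camera afterwards.
- **Handle grip:** The last handle was first gripped too high, and I regripped it. The fingers briefly pressed on the bench at 24 N while I did.
- **Cap press:** The wrist force reached about 70 N for a moment, within the 120 N limit.

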